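Brush out the tumblers at the coffee counter

ROBOT

A 6-joint arm with a two-finger parallel gripper is mounted at the origin on the work surface. World frame = base frame: x ahead of the robot, y to its left, z up, the work surface at z = 0. Lengths are in m, angles in degrees, forces in N, time in s.
With the tool pointing down it reaches from about 0.275 to 0.725 m from the base axis. Payload 5.6 kg.
Tool frame: the origin (TCP) lies at the very end of the fingers, on their centre line; the grasp point (between the pads) lies 19 mm behind it; z points along the fingers, y is the direction in which the jaws open and shut (so a half turn about z gives the same grasp; the last joint's range is limited). The gripper opens to 85 mm and grips with 20 to 120 N. Pads are 22 mm wide; open, the fingers measure 114 mm over their backs; the gripper's body (76 mm by 85 mm) begins 54 mm behind the grasp point. The pads swing forward as they close: fully open they stand 13 mm farther back than shut.
Start: joints at [-51.188, 14.616, 6.199, 0, -81.583, -16.306], TCP at [0.211, -0.508, 0.231] pointing down, gripper open.
Joint ranges: [-168.99, 168.99], [-69.2, 112.95], [-62.41, 85.93], [-164.36, 98.24], [-168.68, -3.75], [-174.98, 174.98]. Speed limits (degrees/s): [147.25, 147.25, 180, 180, 180, 180].

INTERFACE

Orientations are given as [roll, pitch, yaw] about the fixed x, y, z axes, in that order (R = Rz(yaw) Ry(pitch) Rx(roll)).
In Python, from plant import ctrl gives the robot as it stands.
- The arm moves only by the tool jog_arm, never from a script. Its argument "motion" is a list that holds one entry, the list of rows, each a list of 7 numbers: the turn, a rotation vector about the world's x, y, z in rad, then the shift along the world's x, y, z in mm, then the opening, from -1 (shut) to 1 (fully open), so that 0 is half open. A call has 1 to 20 rows; each row shifts and turns the pose as measured when the row begins; what a row does not reach is not made up. A row lasts 1/12 s, in which the tool goes at most 41.7 mm and 7.16 degrees, less where a joint would pass 70% of its speed; a pose out of reach is approached as far as the arm can. A call is refused whole if a number of a shift passes 41.7 or a number of a turn 0.125, either way. A call with a gripper value outside its range is refused whole. The fingers move at their own pace and stop on an object; the grip force is fixed at half the most. Time passes only in rows, so rows that do not move let the fingers close. It gives the time, the measured TCP pose, the force and the opening at its end, in the units of the state.
- ctrl.read_state(): the state, without advancing time (a new reading comes with each control period).
- ctrl.grab_frame(name): name is "scene" or "top" or "wrist"; returns (picture, depth): 420x560x3 uint8, red, green, blue; 420x560 float32, m along the optical axis (not along the pixel's ray), 0 where there is no reading.
- ctrl.camera_info(name): a dict with "vfov" (degrees; the focal length in pixels is half the picture's height over the tangent of half this angle, whatever the lens; pixels are square), "cx", "cy" (the principal point, pixels), "camera_from_world" (4x4, takes a point from world to camera coordinates); the wrist camera has in their place "mount" (4x4, takes a point from camera to tool coordinates, whose origin is the TCP and whose axes are the flange's). Camera axes: x right, y up, looking along -z (the intrinsics and any distortion apply to the point x, -y, -z); pixel columns grow to the right and rows downward; lengths in m; the calibration is good to about 2 mm. A picture is of the moment at which its call begins: read the wrist's pose just before it. camera_info takes no time and is no camera call.
- ctrl.finish_job(): hands the job in, once; it reports no verdict.
Trained networks look in the newest picture that a camera, given by its name, has taken for a name from the list of things; names that differ only in an ending like _2 or _b are one class to them, and where a whole thing is asked for, a point or a joint stands for the part that bears it (a point fixed in the world has none). Each returns a list of dicts, best first, with "score" (0 to 1); they miss things now and then, are a little off and sometimes report something else, mostly with a low value. They report only what shows in the picture. A call takes as long as a camera call. They do not tell look-alikes from the thing itself.
- ctrl.regions_of(camera, target): "region" (420x560 bool, what is visible of it) and "bbox" ([left, top, right, bottom] in pixels, round what is visible of it).
The state is a dict: "time": time; "joint_positions": joint angles; "qvel": joint speeds; "joint_efforts": joint torques, N m; "tool_pos": TCP position; "tool_rot": TCP orientation; "contact_force": force on the tool from outside, world axes, zero at the start; "moment": the same for the moment, N m; "finger_gap": finger opening in m.
Only numpy, scipy, OpenCV 4.12 (cv2) and the standard library are available. Lean on these libraries where they do the work, as an engineer would, in place of code of your own. Each camera call takes 0.05 s, during which the arm holds its last target. There are 200 camera calls.

TASK

Clean the white tumblers at the coffee counter: switch the key bank to brushing (round key), then, with the long brush, brush out each tumbler with a full stroke down to its bottom, up until the foot of the bristles is near the rim, and down to the bottom again, taking them from the smallest to the tallest and leaving the round key latched meanwhile. Once they are brushed, switch to drying (bar key). Finish with every tumbler standing upright inside the drip tray, the brush hung back on its rail with the hook seated behind the lip, only the bar key latched, and the other things on the counter left where they stand.

Things in the scene. Friction and masses are not known exactly. Their poses are not given: they have to be found in the camera images.
- key_round (a joint): travel of the round key (cap 28 mm in diameter), m: 0 = up (popped), 0.008 = fully down and latched. Selects brushing. The three keys are interlocked and snap over centre: one is latched at a time; pressing another straight down its full 8 mm (about 3 to 6 N) makes the latched one pop up
- key_square (a joint): the same for the square key (cap 26 x 26 mm): stand-by, latched at the start
- key_bar (a joint): the same for the narrow bar key (cap 38 x 14 mm, long side across the row of keys): drying
- key_round_top (a point): centre of the top face of the round key; the three white keys stand in a row at 45 mm pitch, in any order; their tops are 62 mm above the counter when up, 54 mm when down
- key_square_top (a point): centre of the top face of the square key
- key_bar_top (a point): centre of the top face of the bar key
- bank: low black key box, fixed, 110 x 155 x 47 mm high, origin at the centre of its underside; the keys stand in a row along its y axis
- tray: fixed square steel drip tray, 210 x 210 mm outside, floor 4 mm thick, rim 14 mm high and 4 mm thick; origin at the centre of its underside, axes along its sides
- rail: fixed steel brush rail on two end posts, 300 mm long along its y axis; origin on the counter below the front face of its lip. The lip is an upright strip at the front (-x side), 5 mm thick (x = 0 to 5 mm), from 130 to 180 mm height; behind it the flat of the rail at 155 mm height, 35 mm deep, with a back strip to 180 mm. Below 130 mm the front is open
- rail_lip (a point): middle of the top edge of the rail's lip (180 mm high); x points away from the front of the rail
- brush: long cup brush, 130 g, hung upright on the rail at the start, foot 40 mm above the counter; origin at the foot, z up along it. Stiff bristle head 30 mm in diameter, z = 0 to 50 mm; square shaft 10 mm; flat hook 14 mm wide on the +x side: arm's underside at z = 140 mm, tip at x = 19 to 24 mm down to z = 122 mm; wooden handle 14 mm (x) by 16 mm (y), z = 146 to 216 mm
- brush_hook (a point): point in the brush's hook slot on the underside of the arm (brush x = 12, z = 140 mm). Hung, it lies on the lip's top edge, shaft in front of the lip, hook tip behind it. The brush must rise 18 mm for the tip to clear the lip; its head meets the lip's lower edge after a rise of 40 mm
- cup_small: small tumbler, white, plain, no handle, 60 mm outside diameter, 75 mm high, wall 4 mm, inner floor 6 mm above its origin, which is the centre of its underside; z is up. May be absent
- cup_mid: middle-sized tumbler, white, plain, no handle, 64 mm outside diameter, 92 mm high, wall 4 mm, inner floor 6 mm above its origin, which is the centre of its underside; z is up. May be absent
- cup_tall: tall tumbler, white, plain, no handle, 68 mm outside diameter, 110 mm high, wall 4 mm, inner floor 6 mm above its origin, which is the centre of its underside; z is up. May be absent
- shaker: bystander: glass shaker, 38 mm diameter, 77 mm high; origin at the centre of its underside
- saucer: bystander: white saucer, 96 mm diameter, 11 mm high; origin at the centre of its underside
- coffee_jar: bystander: amber jar, 76 mm diameter, 130 mm high; origin at the centre of its underside
- milk: bystander: white bottle, 68 mm diameter, 190 mm high; origin at the centre of its underside
- mug: bystander: full white mug with a handle, 76 mm diameter, 88 mm high; origin at the centre of its underside
- sugar: bystander: glass sugar jar, 66 mm diameter, 100 mm high; origin at the centre of its underside
- spoon: bystander: spoon lying on the counter
There are look-alikes about, which are no part of the job. Leave any pink look-alike of the cup_small alone.

How it is judged (in metres and radians):
On the way, in this order (a step that is already met when the one before it is completed fails the run):
1. the round key is pressed fully down and latched, the square key has popped up (value of joint key_round above 0.0065 m and value of joint key_square below 0.0015 m), for 0.2 s.
2. brush down at the bottom of the small tumbler (horizontal distance between brush and cup_small below 0.022 m and angle between cup_small's own z axis and vertical below 0.25 rad and z of brush in the frame of cup_small below 0.022 m), for 0.05 s.
3. brush drawn up to near the rim, still inside the small tumbler (horizontal distance between brush and cup_small below 0.022 m and angle between cup_small's own z axis and vertical below 0.25 rad and z of brush in the frame of cup_small between 0.043 and 0.075 m), for 0.05 s.
4. brush down at the bottom of the small tumbler again (all of step 2), for 0.05 s.
5. brush down at the bottom of the middle-sized tumbler (horizontal distance between brush and cup_mid below 0.022 m and angle between cup_mid's own z axis and vertical below 0.25 rad and z of brush in the frame of cup_mid below 0.022 m), for 0.05 s.
6. brush drawn up to near the rim, still inside the middle-sized tumbler (horizontal distance between brush and cup_mid below 0.022 m and angle between cup_mid's own z axis and vertical below 0.25 rad and z of brush in the frame of cup_mid between 0.06 and 0.092 m), for 0.05 s.
7. brush down at the bottom of the middle-sized tumbler again (all of step 5), for 0.05 s.
8. brush down at the bottom of the tall tumbler (horizontal distance between brush and cup_tall below 0.022 m and angle between cup_tall's own z axis and vertical below 0.25 rad and z of brush in the frame of cup_tall below 0.022 m), for 0.05 s.
9. brush drawn up to near the rim, still inside the tall tumbler (horizontal distance between brush and cup_tall below 0.022 m and angle between cup_tall's own z axis and vertical below 0.25 rad and z of brush in the frame of cup_tall between 0.078 and 0.11 m), for 0.05 s.
10. brush down at the bottom of the tall tumbler again (all of step 8), for 0.05 s.
At the end, for the whole second after the job is handed in: Bar key down (over 6.5 mm), other keys up (under 1.5 mm); every tumbler upright (3 degrees) and still on the tray's floor, centre within 75 mm of the tray's centre along each side; brush hanging still, hook slot within 10 mm of the lip and seated within 6 mm in height (value of joint key_bar above 0.0065 m and value of joint each of key_round, key_square below 0.0015 m and x of cup_small in the frame of tray between -0.075 and 0.075 m and y of cup_small in the frame of tray between -0.075 and 0.075 m and z of each of cup_small, cup_mid, cup_tall in the frame of tray below 0.01 m and angle between each of cup_small, cup_mid, cup_tall's own z axis and vertical below 0.06 rad and linear speed of each of cup_small, cup_mid, cup_tall below 0.02 m/s and x of cup_mid in the frame of tray between -0.075 and 0.075 m and y of cup_mid in the frame of tray between -0.075 and 0.075 m and x of cup_tall in the frame of tray between -0.075 and 0.075 m and y of cup_tall in the frame of tray between -0.075 and 0.075 m and x of brush_hook in the frame of rail_lip between -0.01 and 0.01 m and y of brush_hook in the frame of rail_lip between -0.15 and 0.15 m and z of brush_hook in the frame of rail_lip between -0.006 and 0.006 m and angle between brush's own z axis and vertical below 0.3 rad and linear speed of brush below 0.03 m/s); the robot touches nothing.
It fails at once if the brush goes down to the bottom of a tumbler while the round key is not latched (height (world z) of brush below 0.03 m and value of joint key_round below 0.004 m).
It fails at once if a bystander is pushed more than 6 cm away or knocked over (distance of any of shaker, saucer, coffee_jar, milk, mug, sugar, spoon from where it was at the start of the episode above 0.06 m or angle between any of shaker, saucer, coffee_jar, milk, mug, sugar's own z axis and vertical above 0.6 rad).
Of cup_small, cup_mid, cup_tall only 2 to 3 are there at a start; the rules pass over those that are not, and their reading is None.
At some moment in a run one of cup_small, cup_mid, cup_tall may be knocked a few centimetres aside while the robot is not near it.
It also fails if it takes over 200 s, if anything falls off the work surface, if the arm or the gripper's body presses on something with over 40 N, if the wrist force passes 120 N, or if a joint passes its speed limit or range.

## Working session

There is one attempt and no reset: what is moved stays moved. The work goes in short steps, Python scripts to look and compute and a tool call to move; the robot and the scene stay as the last step left them, time stands still between calls to the robot, and variables do not carry over. Pictures are saved under pics/ and viewed, about 12 in all and at most 16, crops included, and the job is handed in when it is done.

Besides the shell and the picture viewer there is one more tool, called after "Request:" by a JSON object that holds its "fn" and its "kwargs", one argument or row to a line. jog_arm: Moves the arm, as the interface text tells. Its arguments: {"type":"object","properties":{"motion":{"type":"array"}},"required":["motion"]}

```bash
ls; mkdir -p pics; cat > h.py <<'E'
import numpy as np, cv2
from plant import ctrl
from scipy.spatial.transform import Rotation as R
def snap(cam):
    st=ctrl.read_state(); im,d=ctrl.grab_frame(cam); return st,im,d
def cloud(cam,st,d):
    ci=ctrl.camera_info(cam); h,w=d.shape
    f=h/2/np.tan(np.radians(ci['vfov'])/2)
    v,u=np.mgrid[:h,:w]
    pts=np.stack([(u-ci['cx'])/f,(v-ci['cy'])/f],-1).reshape(-1,1,2).astype(np.float64)
    k=ci.get('distortion',None)
    p=pts.reshape(h,w,2)
    c=np.stack([p[...,0]*d,-p[...,1]*d,-d,np.ones_like(d)],-1)
    if 'mount' in ci:
        T=np.eye(4);T[:3,:3]=R.from_euler('xyz',st['tool_rot'],degrees=True).as_matrix();T[:3,3]=st['tool_pos']
        M=T@np.array(ci['mount'])
    else: M=np.linalg.inv(np.array(ci['camera_from_world']))
    P=(c@M.T)[...,:3]; P[d==0]=np.nan
    return P
def save(n,im): cv2.imwrite('pics/'+n+'.png',im[...,::-1])
E
python3 - <<'E'
from h import *
print(ctrl.read_state())
for c in ['scene','top','wrist']:
    print(c,ctrl.camera_info(c))
st,a,d=snap('scene'); st,b,d2=snap('top')
save('scene',a); save('top',b)
np.savez('s0',a=a,d=d,b=b,d2=d2)
P=cloud('top',st,d2)
for n in ['key_round','key_square','key_bar','bank','tray','rail','brush','cup_small','cup_mid','cup_tall','shaker','saucer','coffee_jar','milk','mug','sugar','spoon']:
    for r in ctrl.regions_of('top',n)[:4]:
        m=r['region']; q=P[m]; q=q[~np.isnan(q[:,0])]
        if len(q): print(n,round(r['score'],2),r['bbox'],'med',np.median(q,0).round(3),'zmax',np.percentile(q[:,2],97).round(3), 'min',q.min(0).round(3),'max',q.max(0).round(3))
E
```

```text
pics
{'time': 0.0, 'joint_positions': array([-5.11876318e+01,  1.46527429e+01,  6.12984218e+00, -2.91034816e-02,
       -8.15831449e+01, -1.63075941e+01]), 'qvel': array([-0.11870058, -0.01625713,  0.05000882, -0.03000745,  0.00295247,
        0.00772062]), 'joint_efforts': array([ 4.82757841e-04, -3.86631882e+01,  2.37937886e+01,  5.36489457e+00,
       -6.09230337e-03, -2.98324335e-05]), 'tool_pos': array([ 0.21039769, -0.50761755,  0.23038779]), 'tool_rot': array([ 1.79890138e+02, -2.15313209e-03, -1.57499510e+02]), 'contact_force': array([0.49699777, 0.3725008 , 0.24056889]), 'moment': array([ 0.01543609,  0.0423326 , -0.04036669]), 'finger_gap': 0.0853353207875041}
scene {'vfov': 42.77084256528859, 'cx': 289.26845254828, 'cy': 212.5517201414729, 'camera_from_world': array([[ 0.87345205,  0.48663541, -0.01635532, -0.48841088],
       [-0.25334065,  0.48288823,  0.83823474,  0.04132729],
       [ 0.41581249, -0.72801438,  0.54506424, -1.52000356],
       [ 0.        ,  0.        ,  0.        ,  1.        ]])}
top {'vfov': 53.90965857633539, 'cx': 283.9281663074917, 'cy': 212.76764
[... 3234 characters left out ...]
88] zmax 0.093 min [ 0.28  -0.271  0.   ] max [ 0.353 -0.173  0.095]
milk 0.92 [153.5, 129.6, 189.2, 167.0] med [0.738 0.3   0.124] zmax 0.192 min [ 0.716  0.277 -0.002] max [0.828 0.378 0.197]
milk 0.56 [249.1, 273.4, 321.0, 289.7] med [0.367 0.023 0.013] zmax 0.022 min [ 0.347 -0.123 -0.004] max [0.396 0.071 0.025]
mug 0.57 [337.2, 286.6, 376.6, 314.5] med [ 0.318 -0.229  0.088] zmax 0.093 min [ 0.28  -0.271  0.003] max [ 0.353 -0.172  0.095]
sugar 0.81 [174.5, 290.5, 204.4, 308.6] med [0.315 0.233 0.099] zmax 0.104 min [ 0.285  0.21  -0.002] max [0.345 0.291 0.107]
spoon 0.71 [253.5, 272.2, 317.2, 287.4] med [0.367 0.023 0.014] zmax 0.022 min [ 0.347 -0.126 -0.002] max [0.396 0.07  0.025]
```

```bash
python3 - <<'E'
from h import *
b=np.load('s0.npz')['b']
save('topbig',cv2.resize(b[110:330,110:430],(800,550),interpolation=cv2.INTER_CUBIC))
E
```

```text
(no output)
```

View pics/topbig.png

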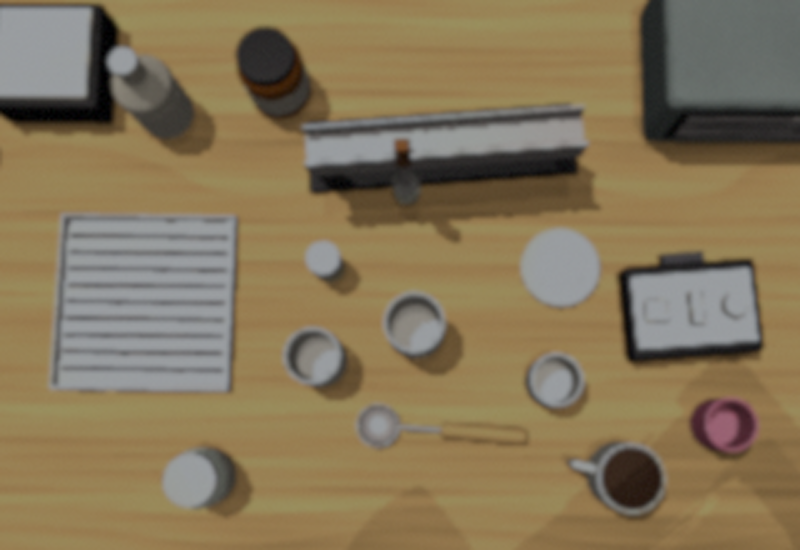

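View pics/scene.png

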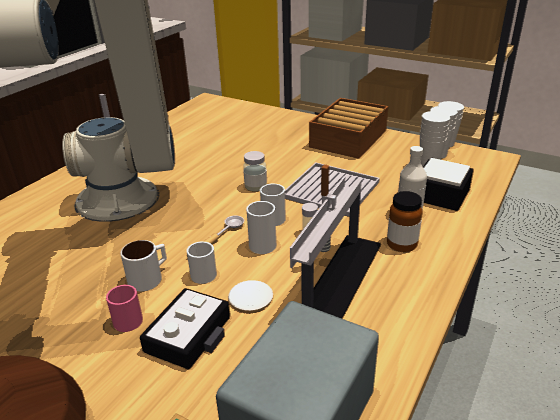

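White tumblers (top crop): small at (556,381), mid (314,357), tall (414,324). The pink one at (725,425) is the look-alike, so I leave it alone. In the key bank, square is at (657,311), bar at (697,308) and round at (735,306).

Request:
{"fn": "jog_arm", "kwargs": {
  "motion": [
    [[0,0,-0.1,30,14,0,-1],[0,0,-0.1,30,14,0,-1],[0,0,-0.1,30,14,0,-1],[0,0,-0.1,30,14,0,-1],[0,0,0,30,14,0,-1],[0,0,0,30,14,0,-1],[0,0,0,30,14,0,-1],[0,0,0,30,14,-10,-1],[0,0,0,30,14,-10,-1],[0,0,0,20,14,-10,-1],[0,0,0,0,0,0,-1],[0,0,0,0,0,0,-1]]
  ]
}}

```text
time: 1.95
tool_pos: [0.5127, -0.3596, 0.2001]
tool_rot: [-179.9, 0.0, 178.3]
contact_force: [-0.2, -0.9, 0.4]
finger_gap: 0.0001
```

```bash
cat > find.py <<'E'
import sys
from h import *
def find(cam,names,name=None):
    st,im,d=snap(cam); P=cloud(cam,st,d)
    if name: save(name,im)
    print('t',st['time'],'tcp',st['tool_pos'].round(4),'rot',st['tool_rot'].round(1),'gap',round(st['finger_gap'],4),'F',st['contact_force'].round(1))
    for n in names:
        for r in ctrl.regions_of(cam,n)[:3]:
            if r['score']<.3: continue
            q=P[r['region']]; q=q[~np.isnan(q[:,0])]
            if len(q)<5: continue
            z=np.percentile(q[:,2],95); t=q[q[:,2]>z-.006]
            (cx,cy),rad=cv2.minEnclosingCircle(t[:,:2].astype(np.float32))
            lo,hi=np.percentile(t,[2,98],axis=0)
            print(n,round(r['score'],2),np.round(r['bbox']),'ztop',z.round(4),'mean',t.mean(0).round(4),'circ',round(cx,4),round(cy,4),round(rad,4),'mid',((lo+hi)/2).round(4)[:2])
    return st,im,d,P
if __name__=='__main__': find(sys.argv[1],sys.argv[3:],sys.argv[2] if sys.argv[2]!='-' else None)
E
python3 find.py wrist w1 key_round key_square key_bar cup_small bank
python3 - <<'E'
from h import *
z=np.load('s0.npz'); P=cloud('top',ctrl.read_state(),z['d2'])
# rail lip: top-edge points z 172-185, x in .62-.70
q=P.reshape(-1,3); q=q[(q[:,2]>.172)&(q[:,2]<.188)&(abs(q[:,1]+.035)<.16)&(q[:,0]>.6)&(q[:,0]<.72)]
a=q[:,0]; 
f=q[a<np.median(a)] if a.std()>.01 else q
for s in (q,f): print(len(s),np.polyfit(s[:,1],s[:,0],1),s.min(0),s.max(0))
s=P.reshape(-1,3); s=s[(s[:,2]>.2)&(s[:,2]<.27)&(s[:,0]<.7)&(abs(s[:,1]-.01)<.03)]; print(s.mean(0),s.min(0),s.max(0))
E
```

```text
t 1.95 tcp [ 0.5127 -0.3596  0.2001] rot [-179.9    0.   178.3] gap 0.0001 F [-0.2 -0.9  0.4]
key_round 0.9 [253. 173. 284. 209.] ztop 0.0636 mean [ 0.5084 -0.3669  0.0624] circ 0.5092 -0.3665 0.0141 mid [ 0.5088 -0.3671]
key_square 0.8 [350. 163. 385. 197.] ztop 0.0557 mean [ 0.5015 -0.2782  0.0543] circ 0.5022 -0.2779 0.0171 mid [ 0.5017 -0.2779]
key_bar 0.83 [307. 165. 332. 208.] ztop 0.0636 mean [ 0.5048 -0.3224  0.0623] circ 0.5056 -0.3218 0.0195 mid [ 0.5053 -0.3224]
key_bar 0.4 [254. 179. 285. 208.] ztop 0.0636 mean [ 0.5084 -0.3668  0.0624] circ 0.5092 -0.3666 0.0141 mid [ 0.5084 -0.3668]
cup_small 0.98 [449.  35. 559. 120.] ztop 0.0757 mean [ 0.4228 -0.1719  0.0745] circ 0.4219 -0.1598 0.0301 mid [ 0.4219 -0.1651]
cup_small 0.62 [237.   1. 317.  72.] ztop 0.0759 mean [ 0.3872 -0.3531  0.0752] circ 0.374 -0.3527 0.0299 mid [ 0.3842 -0.3528]
bank 0.64 [227. 116. 401. 250.] ztop 0.0486 mean [ 0.5014 -0.3226  0.0469] circ 0.5053 -0.3224 0.0919 mid [ 0.5047 -0.3228]
544 [-0.07806841  0.67155322] [ 0.63875143 -0.18028014  0.17201155] [0.70740075 0.11853398 0.18673073]
272 [-0.08137826  0.65178526] [ 0.63875143 -0.18028014  0.17206956] [0.66800906 0.11743927 0.18673073]
[0.62769854 0.01339425 0.24205295] [0.18686724 0.00502671 0.20043958] [0.64961981 0.03879736 0.26661429]
```

Request:
{"fn": "jog_arm", "kwargs": {
  "motion": [
    [[0,0,0,-4,-7,-30,-1],[0,0,0,0,0,-40,-1],[0,0,0,0,0,-40,-1],[0,0,0,0,0,-15,-1],[0,0,0,0,0,0,-1]]
  ]
}}

```text
time: 2.67
tool_pos: [0.5058, -0.3729, 0.079]
tool_rot: [-179.5, 0.9, 177.7]
contact_force: [-0.4, 0.6, -0.7]
finger_gap: 0.0001
```

Request:
{"fn": "jog_arm", "kwargs": {
  "motion": [
    [[0,0,0,3,6,-8,-1],[0,0,0,0,0,-5,-1],[0,0,0,0,0,-4,-1],[0,0,0,0,0,-4,-1],[0,0,0,0,0,-4,-1],[0,0,0,0,0,0,-1]]
  ]
}}

```text
time: 3.17
tool_pos: [0.5108, -0.3689, 0.0583]
tool_rot: [-179.2, 1.3, 177.7]
contact_force: [0.3, 0.3, -0.8]
finger_gap: 0.0005
```

Request:
{"fn": "jog_arm", "kwargs": {
  "motion": [
    [[0,0,0,0,0,-4,-1],[0,0,0,0,0,-3,-1],[0,0,0,0,0,-2,-1],[0,0,0,0,0,-2,-1],[0,0,0,0,0,0,-1]]
  ]
}}

```text
time: 3.58
tool_pos: [0.512, -0.3695, 0.055]
tool_rot: [-179.0, 1.6, 177.8]
contact_force: [-0.0, 0.1, 0.1]
finger_gap: 0.0
```

Request:
{"fn": "jog_arm", "kwargs": {
  "motion": [
    [[0,0,0,0,0,-4,-1],[0,0,0,0,0,-4,-1],[0,0,0,0,0,-3,-1]]
  ]
}}

```text
time: 3.83
tool_pos: [0.5128, -0.37, 0.054]
tool_rot: [-178.7, 1.8, 178.0]
contact_force: [-6.3, 7.2, 17.0]
finger_gap: -0.0001
```

Request:
{"fn": "jog_arm", "kwargs": {
  "motion": [
    [[0,0,0,0,0,30,-1],[0,0,0,0,0,40,-1],[0,0,0,0,0,40,-1],[0,0,0,0,0,30,0.2],[0,0,0,0,0,0,0.2],[0,0,0,0,0,0,0.2]]
  ]
}}

```text
time: 4.33
tool_pos: [0.511, -0.3688, 0.1983]
tool_rot: [-178.7, 1.8, 178.0]
contact_force: [-0.3, 0.1, -1.3]
finger_gap: 0.0361
```

```bash
python3 find.py wrist w2 key_round key_square key_bar cup_small; python3 find.py top t2 key_round key_square cup_small cup_mid cup_tall
```

```text
t 4.3333 tcp [ 0.511  -0.3688  0.1983] rot [-178.7    1.8  178. ] gap 0.0361 F [-0.3  0.1 -1.3]
key_round 0.88 [269. 172. 300. 206.] ztop 0.0556 mean [ 0.5085 -0.3668  0.0544] circ 0.5094 -0.367 0.0139 mid [ 0.5085 -0.3667]
key_round 0.73 [469.  29. 557. 117.] ztop 0.0756 mean [ 0.4243 -0.1804  0.0743] circ 0.4226 -0.1628 0.0294 mid [ 0.4234 -0.1746]
key_bar 0.83 [323. 160. 346. 208.] ztop 0.0635 mean [ 0.5047 -0.3225  0.0623] circ 0.5054 -0.3232 0.0195 mid [ 0.5052 -0.3224]
key_bar 0.47 [428. 302. 559. 398.] ztop 0.0096 mean [ 0.7009 -0.1043  0.0096] circ 0.6267 -0.1816 0.1873 mid [ 0.708  -0.1167]
cup_small 0.64 [254.   3. 335.  68.] ztop 0.0761 mean [ 0.3893 -0.353   0.0753] circ 0.3755 -0.3528 0.0295 mid [ 0.3865 -0.3528]
t 4.5833 tcp [ 0.5097 -0.3683  0.1956] rot [-178.9    1.5  178. ] gap 0.0513 F [-0.4 -0.3 -0.5]
cup_small 0.78 [321. 251. 339. 272.] ztop 0.0761 mean [ 0.428  -0.142   0.0746] circ 0.4238 -0.1561 0.0296 mid [ 0.4238 -0.148 ]
cup_small 0.67 [399. 269. 414. 293.] ztop 0.0787 mean [ 0.3705 -0.3333  0.1845] circ 0.3718 -0.2865 0.0926 mid [ 0.3738 -0.2867]
cup_small 0.64 [234. 209. 250. 223.] ztop 0.0806 mean [0.5581 0.1079 0.0778] circ 0.5589 0.1072 0.0196 mid [0.558 0.108]
cup_mid 0.64 [223. 242. 247. 262.] ztop 0.0937 mean [0.4482 0.1141 0.0921] circ 0.4479 0.1154 0.0322 mid [0.4478 0.1152]
cup_tall 0.9 [262. 226. 290. 251.] ztop 0.1114 mean [0.4825 0.0019 0.1097] circ 0.4837 0.0019 0.034 mid [0.4838 0.0021]
```

```bash
cat > go.py <<'E'
import sys
from h import *
# usage: go.py x y z yaw -> remaining turn and shift
x,y,z,yaw=map(float,sys.argv[1:5])
st=ctrl.read_state(); C=R.from_euler('xyz',st['tool_rot'],degrees=True)
T=R.from_euler('xyz',[180,0,yaw],degrees=True)
print('turn',(T*C.inv()).as_rotvec().round(3),'shift mm',((np.array([x,y,z])-st['tool_pos'])*1000).round(1))
E
python3 go.py .60 .01 .30 -175.4
```

```text
turn [0.02  0.028 0.115] shift mm [ 89.9 378.6 103.1]
```

Request:
{"fn": "jog_arm", "kwargs": {
  "motion": [
    [[0,0,0,0,25,25,0.2],[0.02,0.028,0.115,0,25,25,0.2],[0,0,0,8,36,10,0.2],[0,0,0,8,36,10,0.2],[0,0,0,8,36,10,0.2],[0,0,0,10,36,10,0.2],[0,0,0,10,36,10,0.2],[0,0,0,10,36,5,0.2],[0,0,0,10,36,0,0.2],[0,0,0,10,36,0,0.2],[0,0,0,10,30,0,0.2],[0,0,0,10,10,0,0.2],[0,0,0,0,0,0,0.2]]
  ]
}}

```text
time: 5.97
tool_pos: [0.6027, 0.0277, 0.3043]
tool_rot: [179.8, -0.2, -175.3]
contact_force: [-1.0, -0.3, -0.8]
finger_gap: 0.0513
```

```bash
python3 go.py .60 .01 .30 -175.4; python3 - <<'E'
from find import *
st,im,d,P=find('wrist',['brush','rail'],'w3')
q=P.reshape(-1,3)
s=q[(q[:,2]>.245)&(q[:,2]<.265)&(q[:,0]<.68)&(q[:,0]>.59)]; print('handle',len(s),s.mean(0),np.percentile(s,[2,98],axis=0))
l=q[(q[:,2]>.174)&(q[:,2]<.184)&(q[:,0]<.67)&(q[:,0]>.62)&(abs(q[:,1]-.012)>.02)]; print('lip',len(l),np.polyfit(l[:,1],l[:,0],1),np.percentile(l,[2,98],axis=0))
E
```

```text
turn [-0.004 -0.004 -0.002] shift mm [ -2.7 -17.7  -4.3]
t 5.9667 tcp [0.6027 0.0277 0.3043] rot [ 179.8   -0.2 -175.3] gap 0.0513 F [-1.  -0.3 -0.8]
brush 0.88 [235. 193. 271. 301.] ztop 0.2566 mean [0.6406 0.012  0.2555] circ 0.6423 0.0119 0.0093 mid [0.6415 0.0119]
brush 0.66 [221.  19. 295. 100.] ztop 0.111 mean [0.4801 0.0006 0.1101] circ 0.4823 0.0008 0.034 mid [0.4825 0.0009]
rail 0.85 [ 28. 206. 370. 299.] ztop 0.1806 mean [ 0.6682 -0.0429  0.1821] circ 0.6728 -0.0322 0.1513 mid [ 0.6709 -0.0351]
handle 602 [0.63996037 0.01173065 0.25429927] [[0.63505962 0.00398094 0.24571583]
 [0.64787118 0.01920068 0.25743405]]
lip 2251 [-0.08112997  0.65026718] [[ 0.64052456 -0.1772442   0.1743029 ]
 [ 0.66567864  0.11025894  0.18163502]]
```

View pics/w3.png

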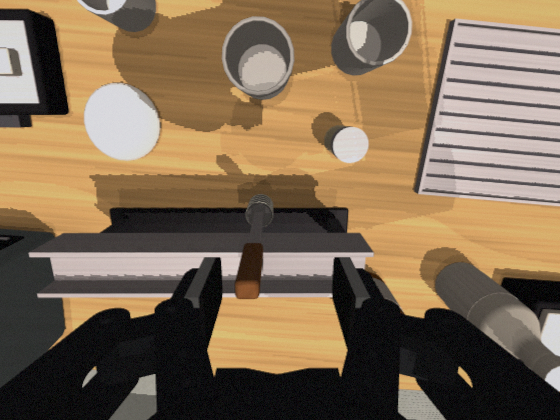

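Request:
{"fn": "jog_arm", "kwargs": {
  "motion": [
    [[0,0,0,20,-8,0,0.2],[0,0,0,18,-8,-10,0.2],[0,0,0,0,0,-15,0.2],[0,0,0,0,0,0,0.2],[0,0,0,0,0,0,0.2]]
  ]
}}

```text
time: 6.53
tool_pos: [0.6391, 0.0012, 0.2827]
tool_rot: [179.9, 0.0, -175.8]
contact_force: [-0.4, 1.0, 0.5]
finger_gap: 0.0511
```

```bash
python3 go.py .6415 .012 .203 -175.4
```

```text
turn [-0.002  0.001  0.008] shift mm [  2.4  10.8 -79.7]
```

Request:
{"fn": "jog_arm", "kwargs": {
  "motion": [
    [[0,0,0,2,10,0,0.2],[0,0,0.008,0,0,-25,0.2],[0,0,0,0,0,-25,0.2],[0,0,0,0,0,-20,0.2],[0,0,0,0,0,0,0.2]]
  ]
}}

```text
time: 6.95
tool_pos: [0.6413, 0.0111, 0.218]
tool_rot: [179.9, 0.7, -175.5]
contact_force: [-0.2, -0.2, -0.8]
finger_gap: 0.0514
```

```bash
python3 go.py .6415 .012 .203 -175.4
```

```text
turn [-0.004  0.012  0.002] shift mm [  0.2   0.9 -15. ]
```

Request:
{"fn": "jog_arm", "kwargs": {
  "motion": [
    [[0,0.012,0,0,1,-12,0.2],[0,0,0,0,0,-2,0.2],[0,0,0,0,0,0,-1],[0,0,0,0,0,0,-1],[0,0,0,0,0,0,-1],[0,0,0,0,0,0,-1],[0,0,0,0,0,0,-1],[0,0,0,0,0,0,-1]]
  ]
}}

```text
time: 7.62
tool_pos: [0.643, 0.0129, 0.2103]
tool_rot: [179.8, 0.4, -175.5]
contact_force: [-0.6, -1.1, -1.9]
finger_gap: 0.0155
```

```bash
python3 go.py .6415 .012 .203 -175.4
```

```text
turn [-0.003  0.007  0.002] shift mm [-1.5 -0.9 -7.3]
```

Request:
{"fn": "jog_arm", "kwargs": {
  "motion": [
    [[0,0,0,0,0,14,-1],[0,0,0,0,0,12,-1],[0,0,0,0,0,2,-1],[0,0,0,0,0,0,-1]]
  ]
}}

```text
time: 7.95
tool_pos: [0.6427, 0.013, 0.2383]
tool_rot: [179.8, 0.3, -175.5]
contact_force: [-0.7, -0.9, -1.7]
finger_gap: 0.0155
```

Request:
{"fn": "jog_arm", "kwargs": {
  "motion": [
    [[0,0,0,-20,-2,0,-1],[0,0,0,-30,-2,0,-1],[0,0,0,-30,-2,0,-1],[0,0,0,0,0,30,-1],[0,0,0,0,0,30,-1],[0,0,0,0,0,30,-1],[0,0,0,0,0,5,-1],[0,0,0,0,0,0,-1]]
  ]
}}

```text
time: 8.62
tool_pos: [0.5426, 0.0034, 0.3151]
tool_rot: [-179.9, -2.3, -175.6]
contact_force: [-0.3, 0.5, -0.9]
finger_gap: 0.015
```

```bash
python3 go.py .44 -.14 .32 -175.4; python3 find.py scene s3 brush cup_small; python3 - <<'E'
from h import *
im=cv2.imread('pics/s3.png'); cv2.imwrite('pics/s3c.png',cv2.resize(im[100:320,150:450],(800,587)))
E
```

```text
turn [ 0.004 -0.039  0.003] shift mm [-102.6 -143.4    4.9]
t 8.6167 tcp [0.5426 0.0034 0.3151] rot [-179.9   -2.3 -175.6] gap 0.015 F [-0.3  0.5 -0.9]
brush 0.88 [275. 134. 291. 202.] ztop 0.3003 mean [ 0.5458 -0.0037  0.3022] circ 0.5452 -0.0017 0.0085 mid [ 0.5451 -0.0017]
cup_small 0.75 [106. 284. 146. 332.] ztop 0.075 mean [ 0.3769 -0.3563  0.0734] circ 0.376 -0.3545 0.0313 mid [ 0.3765 -0.3555]
cup_small 0.59 [187. 243. 217. 285.] ztop 0.0747 mean [ 0.4262 -0.1624  0.0733] circ 0.4216 -0.1611 0.0349 mid [ 0.4252 -0.1609]
```

View pics/s3c.png

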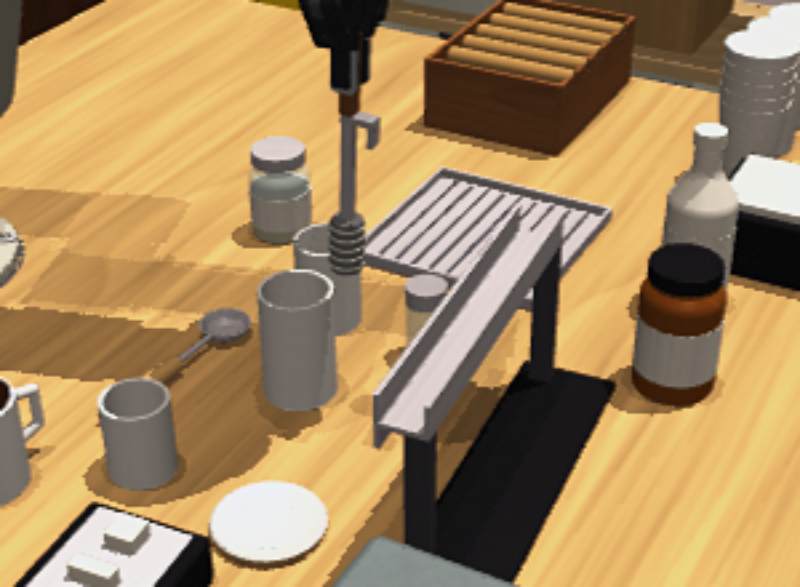

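Request:
{"fn": "jog_arm", "kwargs": {
  "motion": [
    [[0,-0.039,0,-10,-20,5,-1],[0,0,0,-20,-27,0,-1],[0,0,0,-20,-27,0,-1],[0,0,0,-20,-27,0,-1],[0,0,0,-20,-27,0,-1],[0,0,0,-10,-15,0,-1],[0,0,0,0,0,0,-1],[0,0,0,0,0,0,-1]]
  ]
}}

```text
time: 9.43
tool_pos: [0.4351, -0.1428, 0.3047]
tool_rot: [-179.9, -1.3, -175.4]
contact_force: [-0.1, 1.6, -1.8]
finger_gap: 0.015
```

```bash
python3 find.py wrist w4 brush cup_small;python3 go.py .422 -.160 .27 -175.4; 
```

```text
t 9.4333 tcp [ 0.4351 -0.1428  0.3047] rot [-179.9   -1.3 -175.4] gap 0.015 F [-0.1  1.6 -1.8]
brush 0.95 [253. 174. 302. 349.] ztop 0.352 mean [ 0.4339 -0.1423  0.3508] circ 0.435 -0.1427 0.0095 mid [ 0.435  -0.1422]
brush 0.33 [ 81. 212. 106. 232.] ztop 0.0555 mean [ 0.5078 -0.3656  0.0541] circ 0.5078 -0.3666 0.0141 mid [ 0.508  -0.3662]
cup_small 0.68 [ 61.  86. 139. 141.] ztop 0.0758 mean [ 0.3728 -0.352   0.0744] circ 0.3733 -0.3522 0.0303 mid [ 0.3736 -0.3515]
cup_small 0.6 [235. 141. 289. 198.] ztop 0.076 mean [ 0.4155 -0.1633  0.0755] circ 0.4218 -0.1591 0.03 mid [ 0.4205 -0.159 ]
turn [ 0.004 -0.021 -0.001] shift mm [-14.1 -18.2 -35. ]
```

View pics/w4.png

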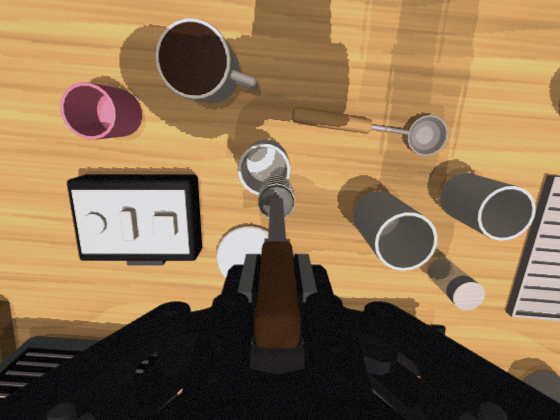

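Request:
{"fn": "jog_arm", "kwargs": {
  "motion": [
    [[0.004,-0.021,0,-13,-17,0,-1],[0,0,0,-1,0,0,-1],[0,0,0,0,0,-15,-1],[0,0,0,0,0,-15,-1],[0,0,0,0,0,0,-1]]
  ]
}}

```text
time: 10.0
tool_pos: [0.4251, -0.156, 0.2726]
tool_rot: [180.0, -0.0, -175.0]
contact_force: [0.6, -0.0, -3.2]
finger_gap: 0.0152
```

```bash
cat > head.py <<'E'
import sys
from find import *
cups=sys.argv[1:]
st,im,d,P=find('wrist',cups+['brush'])
r=ctrl.regions_of('wrist','brush')
q=P[r[0]['region']]; q=q[~np.isnan(q[:,0])]
f=st['tool_pos'][2]-.1695
h=q[(q[:,2]<f+.053)&(q[:,2]>f-.005)]
print('foot z~',f.round(4),'head n',len(h),'z',h[:,2].min(),h[:,2].max(),'mid',((np.percentile(h,3,axis=0)+np.percentile(h,97,axis=0))/2).round(4) if len(h) else '')
for a in np.arange(f,f+.22,.04):
    s=q[(q[:,2]>=a)&(q[:,2]<a+.04)]
    if len(s)>5: print('  z',a.round(3),'y mid',((np.percentile(s[:,1],3)+np.percentile(s[:,1],97))/2).round(4),'x',np.percentile(s[:,0],[3,97]).round(4))
E
python3 head.py cup_small; python3 go.py .422 -.159 .182 -175.4
```

```text
t 10.0 tcp [ 0.4251 -0.156   0.2726] rot [ 180.   -0. -175.] gap 0.0152 F [ 0.6 -0.  -3.2]
cup_small 0.91 [ 52.  86. 138. 150.] ztop 0.0757 mean [ 0.3729 -0.3525  0.0744] circ 0.3733 -0.3525 0.0305 mid [ 0.3734 -0.3518]
cup_small 0.67 [244. 148. 303. 201.] ztop 0.0761 mean [ 0.4124 -0.1609  0.0752] circ 0.4216 -0.1591 0.0298 mid [ 0.4173 -0.159 ]
brush 0.96 [254. 175. 302. 352.] ztop 0.3199 mean [ 0.423  -0.1557  0.3187] circ 0.4246 -0.1555 0.0093 mid [ 0.4241 -0.1556]
foot z~ 0.1031 head n 996 z 0.11067821734065825 0.15594609864585246 mid [ 0.4213 -0.1567  0.1339]
  z 0.103 y mid -0.1579 x [0.4088 0.419 ]
  z 0.143 y mid -0.1566 x [0.41   0.4336]
  z 0.183 y mid -0.1563 x [0.419 0.42 ]
  z 0.223 y mid -0.1563 x [0.4175 0.4203]
  z 0.263 y mid -0.1561 x [0.4174 0.4195]
  z 0.303 y mid -0.1558 x [0.4176 0.4299]
turn [ 0.002  0.005 -0.007] shift mm [ -4.4  -2.  -94.1]
```

Request:
{"fn": "jog_arm", "kwargs": {
  "motion": [
    [[0,0.005,-0.007,-3,-1,0,-1],[0,0,0,0,0,-30,-1],[0,0,0,0,0,-30,-1],[0,0,0,0,0,-15,-1],[0,0,0,0,0,0,-1],[0,0,0,0,0,0,-1]]
  ]
}}

```text
time: 10.7
tool_pos: [0.4262, -0.1584, 0.2044]
tool_rot: [-179.7, 0.5, -175.4]
contact_force: [1.3, 0.3, -0.5]
finger_gap: 0.015
```

```bash
python3 head.py cup_small; python3 go.py .422 -.159 .182 -175.4
```

```text
t 10.7 tcp [ 0.4262 -0.1584  0.2044] rot [-179.7    0.5 -175.4] gap 0.015 F [ 1.3  0.3 -0.5]
cup_small 0.69 [241. 149. 311. 227.] ztop 0.0761 mean [ 0.4184 -0.1594  0.075 ] circ 0.4218 -0.1589 0.03 mid [ 0.4202 -0.159 ]
cup_small 0.61 [  0.  78. 116. 154.] ztop 0.0757 mean [ 0.3722 -0.3521  0.0743] circ 0.3732 -0.3522 0.0304 mid [ 0.3732 -0.3514]
brush 0.96 [254. 173. 298. 349.] ztop 0.2518 mean [ 0.4236 -0.1579  0.2505] circ 0.425 -0.1579 0.0093 mid [ 0.4247 -0.1578]
foot z~ 0.0349 head n 1020 z 0.042217341433950284 0.0878936828608679 mid [ 0.4236 -0.1593  0.0655]
  z 0.035 y mid -0.1599 x [0.4113 0.4223]
  z 0.075 y mid -0.1593 x [0.4123 0.4358]
  z 0.115 y mid -0.159 x [0.4208 0.4218]
  z 0.155 y mid -0.1587 x [0.4187 0.4217]
  z 0.195 y mid -0.1583 x [0.4183 0.4204]
  z 0.235 y mid -0.1579 x [0.4183 0.4305]
turn [0.004 0.012 0.001] shift mm [ -5.   -0.6 -23.3]
```

Request:
{"fn": "jog_arm", "kwargs": {
  "motion": [
    [[0,0.01,0,-3,0,-12,-1],[0,0,0,0,0,-10,-1],[0,0,0,0,0,-3,-1],[0,0,0,0,0,0,-1]]
  ]
}}

```text
time: 11.23
tool_pos: [0.4253, -0.1585, 0.1809]
tool_rot: [-179.7, 0.4, -175.4]
contact_force: [-0.2, -0.0, -1.2]
finger_gap: 0.015
```

Request:
{"fn": "jog_arm", "kwargs": {
  "motion": [
    [[0,0,0,-1,0,22,-1],[0,0,0,0,0,22,-1],[0,0,0,0,0,3,-1],[0,0,0,0,0,0,-1],[0,0,0,0,0,0,-1]]
  ]
}}

```text
time: 11.65
tool_pos: [0.4233, -0.1585, 0.2288]
tool_rot: [-179.7, 0.2, -175.5]
contact_force: [-0.5, -0.1, -1.7]
finger_gap: 0.0148
```

```bash
python3 head.py cup_small
```

```text
t 11.65 tcp [ 0.4233 -0.1585  0.2288] rot [-179.7    0.2 -175.5] gap 0.0148 F [-0.5 -0.1 -1.7]
cup_small 0.97 [ 21.  87. 124. 154.] ztop 0.0758 mean [ 0.3726 -0.3529  0.0744] circ 0.3738 -0.3521 0.0303 mid [ 0.3735 -0.3518]
cup_small 0.6 [240. 148. 308. 225.] ztop 0.0761 mean [ 0.4185 -0.1588  0.0753] circ 0.4217 -0.159 0.0299 mid [ 0.4204 -0.1591]
brush 0.69 [254. 176. 303. 349.] ztop 0.2762 mean [ 0.421  -0.1579  0.275 ] circ 0.4225 -0.1577 0.0094 mid [ 0.4221 -0.1579]
foot z~ 0.0593 head n 1032 z 0.06617172062647497 0.11214031014520692 mid [ 0.4202 -0.1594  0.0901]
  z 0.059 y mid -0.16 x [0.4076 0.4205]
  z 0.099 y mid -0.1594 x [0.4087 0.4322]
  z 0.139 y mid -0.1591 x [0.4175 0.4185]
  z 0.179 y mid -0.1587 x [0.4156 0.4187]
  z 0.219 y mid -0.1584 x [0.4155 0.4177]
  z 0.259 y mid -0.1581 x [0.4156 0.428 ]
```

Foot at 0.059, which is in the window. Down again (TCP to 0.180), then straight up.

Request:
{"fn": "jog_arm", "kwargs": {
  "motion": [
    [[0,0,0,0,0,-22,-1],[0,0,0,0,0,-22,-1],[0,0,0,0,0,-6,-1],[0,0,0,0,0,-3,-1],[0,0,0,0,0,0,-1]]
  ]
}}

```text
time: 12.27
tool_pos: [0.4246, -0.1598, 0.1761]
tool_rot: [-179.5, 0.4, -175.4]
contact_force: [-0.1, -0.2, -1.1]
finger_gap: 0.0152
```

Request:
{"fn": "jog_arm", "kwargs": {
  "motion": [
    [[0,0,0,0,0,35,-1],[0,0,0,0,0,38,-1],[0,0,0,0,0,38,-1],[0,0,0,0,0,35,-1],[0,0,0,2,34,5,-1],[0,0,0,3,34,0,-1],[0,0,0,3,34,0,-1],[0,0,0,3,34,0,-1],[0,0,0,3,34,0,-1],[0,0,0,3,34,0,-1],[0,0,0,3,34,0,-1],[0,0,0,3,20,0,-1],[0,0,0,0,0,0,-1],[0,0,0,0,0,0,-1]]
  ]
}}

```text
time: 13.43
tool_pos: [0.4423, 0.1079, 0.3411]
tool_rot: [-179.5, 0.5, -175.8]
contact_force: [-0.0, 0.2, -1.7]
finger_gap: 0.0153
```

```bash
python3 head.py cup_mid key_round; python3 go.py .447 .113 .28 -175.4
```

```text
t 13.4333 tcp [0.4423 0.1079 0.3411] rot [-179.5    0.5 -175.8] gap 0.0153 F [-0.   0.2 -1.7]
cup_mid 0.92 [262. 144. 312. 199.] ztop 0.093 mean [0.4358 0.116  0.0925] circ 0.446 0.1137 0.0319 mid [0.4415 0.1137]
brush 0.71 [254. 173. 301. 348.] ztop 0.3885 mean [0.4397 0.1086 0.3873] circ 0.4413 0.1086 0.0094 mid [0.4409 0.1087]
brush 0.52 [259. 143. 312. 200.] ztop 0.093 mean [0.4348 0.1148 0.0921] circ 0.4455 0.1132 0.0317 mid [0.4411 0.1133]
foot z~ 0.1716 head n 1017 z 0.1784597886399199 0.2245630416652724 mid [0.439  0.1068 0.2026]
  z 0.172 y mid 0.1068 x [0.4265 0.4357]
  z 0.212 y mid 0.1068 x [0.4278 0.4513]
  z 0.252 y mid 0.1074 x [0.4365 0.4375]
  z 0.292 y mid 0.1078 x [0.4346 0.4375]
  z 0.332 y mid 0.1078 x [0.4343 0.4367]
  z 0.372 y mid 0.1085 x [0.4344 0.4467]
turn [0.009 0.009 0.01 ] shift mm [  4.7   6.9 -61.1]
```

Request:
{"fn": "jog_arm", "kwargs": {
  "motion": [
    [[0.009,0.009,0.01,6,6,0,-1],[0,0,0,0,0,0,-1],[0,0,0,0,0,-30,-1],[0,0,0,0,0,-30,-1],[0,0,0,0,0,-15,-1],[0,0,0,0,0,0,-1]]
  ]
}}

```text
time: 14.18
tool_pos: [0.4486, 0.1072, 0.2661]
tool_rot: [179.9, 0.4, -175.9]
contact_force: [-0.7, 0.1, -1.4]
finger_gap: 0.0153
```

```bash
python3 head.py cup_mid; python3 go.py .446 .114 .182 -175.4
```

```text
t 14.1833 tcp [0.4486 0.1072 0.2661] rot [ 179.9    0.4 -175.9] gap 0.0153 F [-0.7  0.1 -1.4]
cup_mid 0.58 [254. 145. 316. 219.] ztop 0.0931 mean [0.4386 0.1171 0.0925] circ 0.4459 0.114 0.0319 mid [0.4443 0.1141]
brush 0.87 [254. 174. 301. 347.] ztop 0.3136 mean [0.446  0.1074 0.3123] circ 0.4477 0.1075 0.0093 mid [0.4471 0.1074]
foot z~ 0.0966 head n 1013 z 0.10369151912964608 0.14936430179443522 mid [0.4448 0.1073 0.1279]
  z 0.097 y mid 0.107 x [0.4324 0.442 ]
  z 0.137 y mid 0.1074 x [0.4337 0.4572]
  z 0.177 y mid 0.1073 x [0.4426 0.4436]
  z 0.217 y mid 0.1071 x [0.4408 0.4436]
  z 0.257 y mid 0.1071 x [0.4407 0.4428]
  z 0.297 y mid 0.1073 x [0.4408 0.4527]
turn [-0.005  0.014  0.007] shift mm [ -5.    5.7 -88.6]
```

Request:
{"fn": "jog_arm", "kwargs": {
  "motion": [
    [[0,0,0.007,-1,7,0,-1],[0,0,0,0,1,0,-1],[0,0,0,0,0,-15,-1],[0,0,0,0,0,-15,-1],[0,0,0,0,0,0,-1]]
  ]
}}

```text
time: 14.8
tool_pos: [0.4529, 0.119, 0.246]
tool_rot: [179.5, 1.5, -175.3]
contact_force: [-0.2, -0.1, -1.3]
finger_gap: 0.0152
```

```bash
python3 head.py cup_mid; python3 go.py .446 .114 .182 -175.4
```

```text
t 14.8 tcp [0.4529 0.119  0.246 ] rot [ 179.5    1.5 -175.3] gap 0.0152 F [-0.2 -0.1 -1.3]
cup_mid 0.89 [240. 139. 308. 216.] ztop 0.0929 mean [0.4388 0.1111 0.0921] circ 0.4463 0.114 0.032 mid [0.4448 0.1138]
brush 0.7 [252. 174. 302. 349.] ztop 0.2934 mean [0.4496 0.1189 0.2922] circ 0.4513 0.119 0.0094 mid [0.4507 0.1189]
foot z~ 0.0765 head n 1044 z 0.07175328617926902 0.12909714683209378 mid [0.452  0.1203 0.1072]
  z 0.076 y mid 0.1202 x [0.4395 0.4652]
  z 0.116 y mid 0.1203 x [0.4405 0.4639]
  z 0.156 y mid 0.1198 x [0.448  0.4493]
  z 0.196 y mid 0.119 x [0.4453 0.4487]
  z 0.236 y mid 0.1189 x [0.4446 0.4469]
  z 0.276 y mid 0.1188 x [0.4444 0.4565]
turn [-0.011  0.029 -0.001] shift mm [ -8.   -5.  -66.7]
```

Request:
{"fn": "jog_arm", "kwargs": {
  "motion": [
    [[-0.01,0.028,0,-4,-4,0,-1],[0,0,0,0,0,0,-1],[0,0,0,0,0,0,-1]]
  ]
}}

```text
time: 15.25
tool_pos: [0.4512, 0.1155, 0.2513]
tool_rot: [179.8, 0.3, -175.3]
contact_force: [0.1, 0.5, -2.2]
finger_gap: 0.0153
```

```bash
python3 head.py cup_mid; python3 go.py .446 .114 .182 -175.4
```

```text
t 15.25 tcp [0.4512 0.1155 0.2513] rot [ 179.8    0.3 -175.3] gap 0.0153 F [ 0.1  0.5 -2.2]
cup_mid 0.81 [247. 145. 309. 220.] ztop 0.093 mean [0.4394 0.1136 0.092 ] circ 0.4456 0.1141 0.0318 mid [0.4441 0.1143]
brush 0.77 [252. 173. 300. 349.] ztop 0.2988 mean [0.4488 0.1157 0.2976] circ 0.4505 0.1159 0.0092 mid [0.4499 0.1157]
foot z~ 0.0818 head n 1037 z 0.08869257377455725 0.13482122498286137 mid [0.4474 0.1159 0.1126]
  z 0.082 y mid 0.1157 x [0.4348 0.4462]
  z 0.122 y mid 0.116 x [0.4362 0.4597]
  z 0.162 y mid 0.1156 x [0.4451 0.4462]
  z 0.202 y mid 0.1155 x [0.4434 0.4463]
  z 0.242 y mid 0.1155 x [0.4432 0.4455]
  z 0.282 y mid 0.1156 x [0.4435 0.4557]
turn [-0.003  0.003 -0.001] shift mm [ -4.6  -1.3 -68.8]
```

Request:
{"fn": "jog_arm", "kwargs": {
  "motion": [
    [[0,0,0,-4,-2,-10,-1],[0,0,0,0,0,-25,-1],[0,0,0,0,0,-25,-1],[0,0,0,0,0,-7,-1],[0,0,0,0,0,0,-1]]
  ]
}}

```text
time: 15.87
tool_pos: [0.4474, 0.1137, 0.1837]
tool_rot: [179.7, 0.6, -175.3]
contact_force: [0.7, 0.5, -0.5]
finger_gap: 0.0154
```

```bash
python3 head.py cup_mid; python3 go.py .446 .114 .182 -175.4
```

```text
t 15.8667 tcp [0.4474 0.1137 0.1837] rot [ 179.7    0.6 -175.3] gap 0.0154 F [ 0.7  0.5 -0.5]
cup_mid 0.84 [236. 154. 321. 252.] ztop 0.093 mean [0.4416 0.1132 0.0921] circ 0.4462 0.1139 0.032 mid [0.4442 0.1138]
brush 0.79 [254. 171. 302. 348.] ztop 0.2312 mean [0.4447 0.1137 0.23  ] circ 0.4464 0.1138 0.0094 mid [0.446  0.1138]
foot z~ 0.0142 head n 1041 z 0.010170505943155606 0.06681127750885285 mid [0.4448 0.1143 0.0449]
  z 0.014 y mid 0.1143 x [0.4319 0.4705]
  z 0.054 y mid 0.1143 x [0.4331 0.4568]
  z 0.094 y mid 0.1139 x [0.4416 0.4428]
  z 0.134 y mid 0.1136 x [0.4398 0.4427]
  z 0.174 y mid 0.1134 x [0.4394 0.4416]
  z 0.214 y mid 0.1137 x [0.4396 0.4515]
turn [-0.007  0.014 -0.002] shift mm [-3.1 -0.4 -4.2]
```

Request:
{"fn": "jog_arm", "kwargs": {
  "motion": [
    [[0,0.01,0,0,0,-4,-1],[0,0,0,0,0,-2,-1],[0,0,0,0,0,0,-1]]
  ]
}}

```text
time: 16.32
tool_pos: [0.4507, 0.1153, 0.1826]
tool_rot: [179.5, 0.5, -175.3]
contact_force: [-0.9, -0.2, -1.1]
finger_gap: 0.015
```

Request:
{"fn": "jog_arm", "kwargs": {
  "motion": [
    [[0,0,0,0,0,30,-1],[0,0,0,0,0,25,-1],[0,0,0,0,0,3,-1],[0,0,0,0,0,0,-1],[0,0,0,0,0,0,-1]]
  ]
}}

```text
time: 16.73
tool_pos: [0.4502, 0.1149, 0.2423]
tool_rot: [179.5, 0.4, -175.3]
contact_force: [-0.1, 0.3, -1.8]
finger_gap: 0.0151
```

Request:
{"fn": "jog_arm", "kwargs": {
  "motion": [
    [[0,0,0,-2,0,-28,-1],[0,0,0,-1,-1,-25,-1],[0,0,0,0,0,-8,-1],[0,0,0,0,0,-2,-1],[0,0,0,0,0,0,-1]]
  ]
}}

```text
time: 17.15
tool_pos: [0.4463, 0.1133, 0.1754]
tool_rot: [179.5, 0.3, -175.3]
contact_force: [-0.0, 0.2, -0.2]
finger_gap: 0.0153
```

```bash
python3 head.py cup_mid; python3 go.py .446 .114 .182 -175.4
```

```text
t 17.15 tcp [0.4463 0.1133 0.1754] rot [ 179.5    0.3 -175.3] gap 0.0153 F [-0.   0.2 -0.2]
cup_mid 0.95 [235. 156. 322. 257.] ztop 0.093 mean [0.4415 0.1136 0.0927] circ 0.4463 0.114 0.0321 mid [0.4439 0.1139]
brush 0.87 [253. 177. 299. 348.] ztop 0.2229 mean [0.4439 0.1132 0.2216] circ 0.445 0.1137 0.0095 mid [0.445  0.1132]
foot z~ 0.0059 head n 986 z 0.001016949572093362 0.058846559397359055 mid [0.4439 0.1142 0.0332]
  z 0.006 y mid 0.1133 x [0.4304 0.4673]
  z 0.046 y mid 0.1144 x [0.4314 0.4556]
  z 0.086 y mid 0.1138 x [0.4401 0.4413]
  z 0.126 y mid 0.1134 x [0.4385 0.4414]
  z 0.166 y mid 0.113 x [0.4383 0.4407]
  z 0.206 y mid 0.113 x [0.4386 0.451 ]
turn [-0.01   0.008 -0.001] shift mm [-1.3  0.2  5. ]
```

Mid is done. Up, then to the tall one (≈0.482, 0.001).

Request:
{"fn": "jog_arm", "kwargs": {
  "motion": [
    [[0,0,0,0,0,35,-1],[0,0,0,0,0,40,-1],[0,0,0,0,0,40,-1],[0,0,0,0,0,35,-1],[-0.01,0.008,0,8,-25,5,-1],[0,0,0,10,-30,0,-1],[0,0,0,10,-30,0,-1],[0,0,0,8,-22,0,-1],[0,0,0,0,0,0,-1],[0,0,0,0,0,0,-1],[0,0,0,0,0,0,-1]]
  ]
}}

```text
time: 18.27
tool_pos: [0.4834, 0.0007, 0.3486]
tool_rot: [179.9, 0.8, -175.3]
contact_force: [0.1, -0.3, -1.4]
finger_gap: 0.0155
```

```bash
python3 head.py cup_tall; python3 go.py .482 .001 .28 -175.4
```

```text
t 18.2667 tcp [0.4834 0.0007 0.3486] rot [ 179.9    0.8 -175.3] gap 0.0155 F [ 0.1 -0.3 -1.4]
cup_tall 0.57 [246. 136. 306. 193.] ztop 0.1109 mean [4.721e-01 2.000e-04 1.103e-01] circ 0.482 0.0007 0.0338 mid [0.4762 0.0005]
cup_tall 0.57 [  0. 118. 111. 208.] ztop 0.0486 mean [ 0.503  -0.304   0.0467] circ 0.5048 -0.3129 0.0847 mid [ 0.5042 -0.3063]
brush 0.74 [255. 174. 300. 351.] ztop 0.3961 mean [0.4806 0.001  0.3948] circ 0.4821 0.0012 0.0095 mid [0.4818 0.001 ]
foot z~ 0.1791 head n 1028 z 0.18640473132201058 0.2319432183650807 mid [0.4808 0.001  0.2097]
  z 0.179 y mid 0.0012 x [0.4684 0.4782]
  z 0.219 y mid 0.001 x [0.4697 0.4929]
  z 0.259 y mid 0.0007 x [0.478  0.4791]
  z 0.299 y mid 0.0008 x [0.4757 0.4788]
  z 0.339 y mid 0.0006 x [0.4753 0.4776]
  z 0.379 y mid 0.0009 x [0.4753 0.4875]
turn [-0.002  0.013 -0.004] shift mm [ -1.1  -0.6 -68.2]
```

Request:
{"fn": "jog_arm", "kwargs": {
  "motion": [
    [[0,0.01,0,0,0,-20,-1],[0,0,0,0,0,-35,-1],[0,0,0,0,0,-30,-1],[0,0,0,0,0,-10,-1],[0,0,0,0,0,0,-1]]
  ]
}}

```text
time: 18.88
tool_pos: [0.4824, 0.0049, 0.2511]
tool_rot: [179.8, 0.5, -174.8]
contact_force: [0.0, -0.2, -0.4]
finger_gap: 0.0153
```

```bash
python3 head.py cup_tall; python3 go.py .482 .001 .18 -175.4
```

```text
t 18.8833 tcp [0.4824 0.0049 0.2511] rot [ 179.8    0.5 -174.8] gap 0.0153 F [ 0.  -0.2 -0.4]
cup_tall 0.87 [231. 144. 310. 230.] ztop 0.1111 mean [ 0.4792 -0.      0.1112] circ 0.4822 0.0007 0.0339 mid [0.4814 0.0008]
cup_tall 0.48 [252. 175. 300. 348.] ztop 0.2985 mean [0.4799 0.005  0.2973] circ 0.4812 0.0051 0.0091 mid [0.481 0.005]
brush 0.76 [254. 175. 302. 350.] ztop 0.2985 mean [0.4797 0.0049 0.2973] circ 0.4812 0.005 0.009 mid [0.4808 0.005 ]
foot z~ 0.0816 head n 1018 z 0.07809234342053634 0.1345406297265423 mid [0.4793 0.0055 0.1124]
  z 0.082 y mid 0.0053 x [0.4666 0.4784]
  z 0.122 y mid 0.0055 x [0.4678 0.4913]
  z 0.162 y mid 0.005 x [0.4765 0.4776]
  z 0.202 y mid 0.0048 x [0.4746 0.4776]
  z 0.242 y mid 0.0047 x [0.4744 0.4766]
  z 0.282 y mid 0.0049 x [0.4745 0.4864]
turn [-0.005  0.015 -0.01 ] shift mm [ -2.6  -3.7 -75. ]
```

Request:
{"fn": "jog_arm", "kwargs": {
  "motion": [
    [[0,0.01,-0.01,2,-4,-10,-1],[0,0,0,0,0,-25,-1],[0,0,0,0,0,-25,-1],[0,0,0,0,0,-8,-1],[0,0,0,0,0,-3,-1],[0,0,0,0,0,0,-1]]
  ]
}}

```text
time: 19.58
tool_pos: [0.4912, 0.0003, 0.1866]
tool_rot: [179.7, 0.9, -175.5]
contact_force: [0.8, -0.3, -0.9]
finger_gap: 0.0152
```

```bash
python3 head.py cup_tall; python3 go.py .482 .001 .18 -175.4
```

```text
t 19.5833 tcp [4.912e-01 3.000e-04 1.866e-01] rot [ 179.7    0.9 -175.5] gap 0.0152 F [ 0.8 -0.3 -0.9]
cup_tall 0.95 [223. 145. 326. 248.] ztop 0.111 mean [0.4782 0.0005 0.1103] circ 0.4823 0.0008 0.034 mid [0.4804 0.0007]
brush 0.66 [257. 171. 300. 350.] ztop 0.2341 mean [4.883e-01 4.000e-04 2.328e-01] circ 0.49 0.0004 0.0094 mid [4.893e-01 3.000e-04]
foot z~ 0.0171 head n 1023 z 0.024234204176867724 0.07007797451622261 mid [0.4887 0.0011 0.048 ]
  z 0.017 y mid 0.0005 x [0.4764 0.4868]
  z 0.057 y mid 0.0012 x [0.4777 0.501 ]
  z 0.097 y mid 0.0008 x [0.4859 0.4869]
  z 0.137 y mid 0.0003 x [0.4836 0.4866]
  z 0.177 y mid 0.0002 x [0.4831 0.4852]
  z 0.217 y mid 0.0003 x [0.483  0.4951]
turn [-0.008  0.019  0.002] shift mm [-10.    0.4  -8.2]
```

Off by 9 mm in x but within tolerance. I correct it and go a bit deeper.

Request:
{"fn": "jog_arm", "kwargs": {
  "motion": [
    [[0,0.01,0,-7,0,-4,-1],[0,0,0,0,0,-4,-1],[0,0,0,0,0,0,-1]]
  ]
}}

```text
time: 20.03
tool_pos: [0.4855, 0.001, 0.1816]
tool_rot: [179.6, 0.7, -175.5]
contact_force: [-0.1, -0.2, -1.9]
finger_gap: 0.0149
```

Request:
{"fn": "jog_arm", "kwargs": {
  "motion": [
    [[0,0,0,0,0,35,-1],[0,0,0,0,0,35,-1],[0,0,0,0,0,8,-1],[0,0,0,0,0,0,-1],[0,0,0,0,0,0,-1]]
  ]
}}

```text
time: 20.45
tool_pos: [0.4829, 0.0005, 0.2609]
tool_rot: [179.6, 0.5, -175.5]
contact_force: [-0.4, -0.5, -2.0]
finger_gap: 0.0152
```

```bash
python3 head.py cup_tall; python3 go.py .482 .001 .18 -175.4
```

```text
t 20.45 tcp [0.4829 0.0005 0.2609] rot [ 179.6    0.5 -175.5] gap 0.0152 F [-0.4 -0.5 -2. ]
cup_tall 0.63 [236. 145. 313. 228.] ztop 0.111 mean [0.4791 0.0009 0.1101] circ 0.4821 0.0008 0.0339 mid [0.4809 0.0009]
cup_tall 0.43 [117. 301. 379. 399.] ztop 0.3039 mean [ 0.4815 -0.011   0.3198] circ 0.4834 -0.0059 0.0401 mid [ 0.483  -0.0085]
cup_tall 0.41 [349. 123. 435. 196.] ztop 0.0929 mean [0.4453 0.1144 0.0917] circ 0.4461 0.1138 0.0324 mid [0.446  0.1132]
brush 0.9 [254. 172. 299. 349.] ztop 0.3084 mean [0.4804 0.0006 0.3071] circ 0.4821 0.0005 0.0096 mid [0.4815 0.0006]
foot z~ 0.0914 head n 1005 z 0.0991497799497868 0.14425858298779465 mid [0.4794 0.0015 0.1228]
  z 0.091 y mid 0.001 x [0.4671 0.4757]
  z 0.131 y mid 0.0015 x [0.4685 0.4914]
  z 0.171 y mid 0.0012 x [0.4771 0.4781]
  z 0.211 y mid 0.0007 x [0.4752 0.4781]
  z 0.251 y mid 0.0003 x [0.475  0.4773]
  z 0.291 y mid 0.0005 x [0.4751 0.4873]
turn [-0.007  0.004  0.002] shift mm [ -0.    0.7 -79.3]
```

Foot at 0.091, inside the 0.078–0.11 window. Down again.

Request:
{"fn": "jog_arm", "kwargs": {
  "motion": [
    [[0,0,0,0,0,-35,-1],[0,0,0,0,0,-30,-1],[0,0,0,0,0,-10,-1],[0,0,0,0,0,-5,-1],[0,0,0,0,0,-3,-1],[0,0,0,0,0,0,-1]]
  ]
}}

```text
time: 21.15
tool_pos: [0.4844, -0.0006, 0.176]
tool_rot: [179.8, 0.7, -175.4]
contact_force: [1.0, 0.1, -1.0]
finger_gap: 0.0151
```

```bash
python3 head.py cup_tall; python3 go.py .61 .012 .24 -175.4
```

```text
t 21.15 tcp [ 0.4844 -0.0006  0.176 ] rot [ 179.8    0.7 -175.4] gap 0.0151 F [ 1.   0.1 -1. ]
brush 0.89 [252. 176. 301. 349.] ztop 0.2239 mean [ 4.817e-01 -4.000e-04  2.227e-01] circ 0.4832 -0.0002 0.0092 mid [ 4.829e-01 -3.000e-04]
foot z~ 0.0065 head n 931 z 0.0061369808167554 0.059391317379801634 mid [ 0.4803 -0.      0.0429]
  z 0.007 y mid 0.0 x [0.4679 0.4784]
  z 0.047 y mid -0.0001 x [0.4689 0.4923]
  z 0.087 y mid -0.0003 x [0.4779 0.479 ]
  z 0.127 y mid -0.0005 x [0.4762 0.4791]
  z 0.167 y mid -0.0007 x [0.4762 0.4785]
  z 0.207 y mid -0.0005 x [0.4764 0.4886]
turn [-0.005  0.01   0.001] shift mm [126.4  12.6  65. ]
```

Request:
{"fn": "jog_arm", "kwargs": {
  "motion": [
    [[0,0,0,0,0,35,-1],[0,0,0,0,0,38,-1],[0,0,0,0,0,38,-1],[0,0,0,0,0,20,-1],[0,0.01,0,25,4,0,-1],[0,0,0,30,4,0,-1],[0,0,0,30,4,0,-1],[0,0,0,0,0,-20,-1],[0,0,0,0,0,-30,-1],[0,0,0,0,0,-20,-1],[0,0,0,0,0,0,-1],[0,0,0,0,0,0,-1]]
  ]
}}

```text
time: 22.35
tool_pos: [0.5675, 0.0109, 0.2337]
tool_rot: [179.7, -0.8, -175.5]
contact_force: [0.2, -0.2, 0.1]
finger_gap: 0.0154
```

```bash
python3 head.py rail; python3 go.py .6415 .012 .239 -175.4
```

```text
t 22.35 tcp [0.5675 0.0109 0.2337] rot [ 179.7   -0.8 -175.5] gap 0.0154 F [ 0.2 -0.2  0.1]
rail 0.6 [  0. 255. 399. 396.] ztop 0.1794 mean [ 0.6554 -0.1245  0.1904] circ 0.6639 -0.0459 0.1411 mid [ 0.6318 -0.0692]
rail 0.33 [306.   0. 342.  10.] ztop 0.0157 mean [0.3906 0.0455 0.0137] circ 0.3865 0.0449 0.0185 mid [0.39   0.0452]
brush 0.68 [253. 171. 299. 349.] ztop 0.2815 mean [0.566  0.0112 0.2802] circ 0.5671 0.0113 0.0094 mid [0.5671 0.0112]
foot z~ 0.0642 head n 998 z 0.07257952468832213 0.11715642835236573 mid [0.5608 0.0111 0.0966]
  z 0.064 y mid 0.0106 x [0.5483 0.5586]
  z 0.104 y mid 0.0113 x [0.5499 0.5731]
  z 0.144 y mid 0.0111 x [0.5598 0.5612]
  z 0.184 y mid 0.0109 x [0.5594 0.5618]
  z 0.224 y mid 0.0108 x [0.5596 0.5619]
  z 0.264 y mid 0.0111 x [0.5604 0.5729]
turn [-0.005 -0.009  0.002] shift mm [73.   0.8  3.1]
```

Request:
{"fn": "jog_arm", "kwargs": {
  "motion": [
    [[0,-0.009,0,15,0,5,-1],[0,0,0,18,0,1,-1],[0,0,0,10,0,0,-1],[0,0,0,0,0,0,-1],[0,0,0,0,0,0,-1]]
  ]
}}

```text
time: 22.97
tool_pos: [0.6146, 0.0113, 0.2503]
tool_rot: [179.7, 0.8, -175.5]
contact_force: [-0.3, 0.1, -1.0]
finger_gap: 0.0152
```

```bash
python3 head.py; python3 go.py .6415 .012 .239 -175.4
```

```text
t 22.9667 tcp [0.6146 0.0113 0.2503] rot [ 179.7    0.8 -175.5] gap 0.0152 F [-0.3  0.1 -1. ]
brush 0.57 [255. 174. 299. 350.] ztop 0.298 mean [0.6118 0.0113 0.2968] circ 0.6133 0.0114 0.009 mid [0.6129 0.0113]
foot z~ 0.0808 head n 992 z 0.08881088674238008 0.13373015013013717 mid [0.6116 0.0125 0.1147]
  z 0.081 y mid 0.0122 x [0.5993 0.6076]
  z 0.121 y mid 0.0125 x [0.6003 0.6241]
  z 0.161 y mid 0.0118 x [0.609  0.6101]
  z 0.201 y mid 0.0111 x [0.6069 0.6099]
  z 0.241 y mid 0.011 x [0.6066 0.6088]
  z 0.281 y mid 0.0112 x [0.6066 0.6186]
turn [-0.007  0.012  0.002] shift mm [ 27.6   0.7 -10.8]
```

Request:
{"fn": "jog_arm", "kwargs": {
  "motion": [
    [[0,0.01,0,0,0,-10,-1],[0,0,0,0,0,-2,-1],[0,0,0,0,0,0,-1],[0,0,0,0,0,0,-1]]
  ]
}}

```text
time: 23.45
tool_pos: [0.6122, 0.0114, 0.237]
tool_rot: [179.6, 0.1, -175.5]
contact_force: [0.6, -0.5, -0.9]
finger_gap: 0.0153
```

```bash
python3 go.py .6415 .012 .239 -175.4
```

```text
turn [-0.007  0.001  0.001] shift mm [29.3  0.6  2. ]
```

Request:
{"fn": "jog_arm", "kwargs": {
  "motion": [
    [[0,0,0,8,0,1,-1],[0,0,0,10,0,-1,-1],[0,0,0,6,0,-1,-1],[0,0,0,0,0,0,-1]]
  ]
}}

```text
time: 23.78
tool_pos: [0.6362, 0.0114, 0.2362]
tool_rot: [179.6, 0.1, -175.4]
contact_force: [-0.1, -0.3, -2.2]
finger_gap: 0.0151
```

```bash
python3 head.py; python3 go.py .643 .012 .239 -175.4
```

```text
t 23.7833 tcp [0.6362 0.0114 0.2362] rot [ 1.796e+02  1.000e-01 -1.754e+02] gap 0.0151 F [-0.1 -0.3 -2.2]
brush 0.77 [254. 173. 297. 351.] ztop 0.2839 mean [0.634  0.0113 0.2827] circ 0.6356 0.0116 0.0095 mid [0.6352 0.0114]
foot z~ 0.0667 head n 1024 z 0.07432944158436777 0.11968875953853053 mid [0.6314 0.0128 0.0979]
  z 0.067 y mid 0.0125 x [0.619  0.6293]
  z 0.107 y mid 0.0127 x [0.6204 0.6437]
  z 0.147 y mid 0.0126 x [0.6295 0.6468]
  z 0.187 y mid 0.0114 x [0.6282 0.631 ]
  z 0.227 y mid 0.0113 x [0.6282 0.6305]
  z 0.267 y mid 0.0113 x [0.6286 0.641 ]
turn [-0.007  0.001  0.001] shift mm [7.6 0.6 2.2]
```

Request:
{"fn": "jog_arm", "kwargs": {
  "motion": [
    [[0,0,0,6,0,0,-1],[0,0,0,1,0,-1,-1],[0,0,0,0,0,-1,-1],[0,0,0,0,0,0,-1]]
  ]
}}

```text
time: 24.27
tool_pos: [0.6424, 0.0114, 0.2354]
tool_rot: [179.6, 0.1, -175.4]
contact_force: [-1.1, -1.0, -1.6]
finger_gap: 0.0151
```

```bash
python3 head.py; python3 go.py .643 .012 .2103 -175.4
```

```text
t 24.2667 tcp [0.6424 0.0114 0.2354] rot [ 1.796e+02  1.000e-01 -1.754e+02] gap 0.0151 F [-1.1 -1.  -1.6]
brush 0.81 [252. 172. 298. 351.] ztop 0.2832 mean [0.6403 0.0114 0.282 ] circ 0.6417 0.0114 0.0095 mid [0.6414 0.0115]
foot z~ 0.0659 head n 1035 z 0.07347358464416431 0.1189110767544746 mid [0.6379 0.0125 0.0972]
  z 0.066 y mid 0.0124 x [0.6254 0.6361]
  z 0.106 y mid 0.0125 x [0.6267 0.6503]
  z 0.146 y mid 0.0118 x [0.6359 0.6371]
  z 0.186 y mid 0.0116 x [0.6345 0.6373]
  z 0.226 y mid 0.0112 x [0.6345 0.6368]
  z 0.266 y mid 0.0113 x [0.6348 0.6473]
turn [-0.007  0.002  0.   ] shift mm [  0.6   0.6 -25.5]
```

Aligned. I lower it to seat on the lip (about −26) and watch the force.

Request:
{"fn": "jog_arm", "kwargs": {
  "motion": [
    [[0,0,0,0,0,-8,-1],[0,0,0,0,0,-8,-1],[0,0,0,0,0,-6,-1],[0,0,0,0,0,0,-1]]
  ]
}}

```text
time: 24.75
tool_pos: [0.642, 0.0115, 0.2115]
tool_rot: [179.6, 0.2, -175.4]
contact_force: [-0.2, 0.3, -1.0]
finger_gap: 0.015
```

```bash
python3 go.py .643 .012 .2103 -175.4
```

```text
turn [-0.008  0.002  0.   ] shift mm [ 1.   0.5 -1.2]
```

Request:
{"fn": "jog_arm", "kwargs": {
  "motion": [
    [[0,0,0,0,0,-2,-1],[0,0,0,0,0,0,-0.6],[0,0,0,0,0,0,-0.3],[0,0,0,0,0,0,-0.3],[0,0,0,0,0,0,0],[0,0,0,0,0,0,0],[0,0,0,0,0,0,0]]
  ]
}}

```text
time: 25.33
tool_pos: [0.6428, 0.0111, 0.2106]
tool_rot: [179.6, 0.3, -175.4]
contact_force: [0.2, -0.1, -0.6]
finger_gap: 0.043
```

Request:
{"fn": "jog_arm", "kwargs": {
  "motion": [
    [[0,0,0,0,0,15,0],[0,0,0,0,0,25,0],[0,0,0,0,0,35,0],[0,0,0,0,0,15,0],[0,0,0,-20,0,0,0],[0,0,0,-20,0,0,0],[0,0,0,0,0,0,0]]
  ]
}}

```text
time: 25.92
tool_pos: [0.6013, 0.0108, 0.3038]
tool_rot: [179.6, 0.2, -175.5]
contact_force: [0.6, -0.5, 1.4]
finger_gap: 0.0427
```

```bash
python3 find.py wrist w8 brush cup_tall cup_mid; python3 find.py top t8 cup_small cup_mid cup_tall; python3 go.py .5054 -.322 .12 180; python3 - <<'E'
import cv2
im=cv2.imread('pics/w8.png'); cv2.imwrite('pics/w8c.png',im)
E
```

```text
t 25.9167 tcp [0.6013 0.0108 0.3038] rot [ 179.6    0.2 -175.5] gap 0.0427 F [ 0.6 -0.5  1.4]
brush 0.6 [260. 196. 286. 296.] ztop 0.2562 mean [0.6362 0.0115 0.2551] circ 0.6371 0.0118 0.009 mid [0.6369 0.0116]
cup_tall 0.65 [ 49. 207. 393. 303.] ztop 0.1806 mean [ 0.6684 -0.0433  0.1824] circ 0.6721 -0.0322 0.1511 mid [ 0.6697 -0.0314]
cup_tall 0.61 [236.  20. 312.  99.] ztop 0.1111 mean [0.4795 0.0007 0.1102] circ 0.4823 0.0007 0.034 mid [0.4825 0.0009]
cup_mid 0.87 [346.   2. 426.  79.] ztop 0.0929 mean [0.4498 0.1147 0.0917] circ 0.4466 0.1139 0.0323 mid [0.4487 0.1132]
t 26.1167 tcp [0.6031 0.011  0.3013] rot [ 179.7    0.  -175.5] gap 0.0428 F [-0.1 -0.1 -0.4]
cup_small 0.57 [320. 249. 345. 274.] ztop 0.0765 mean [ 0.424  -0.1587  0.0747] circ 0.4233 -0.1572 0.0299 mid [ 0.4239 -0.1573]
cup_mid 0.67 [225. 241. 250. 264.] ztop 0.093 mean [0.4485 0.1107 0.0918] circ 0.4482 0.1153 0.0317 mid [0.4478 0.1139]
cup_tall 0.85 [262. 225. 290. 250.] ztop 0.1114 mean [0.4832 0.0024 0.1101] circ 0.4839 0.0022 0.0338 mid [0.484  0.0021]
turn [-0.006 -0.    -0.079] shift mm [ -97.7 -333.  -180.8]
```

View pics/w8.png

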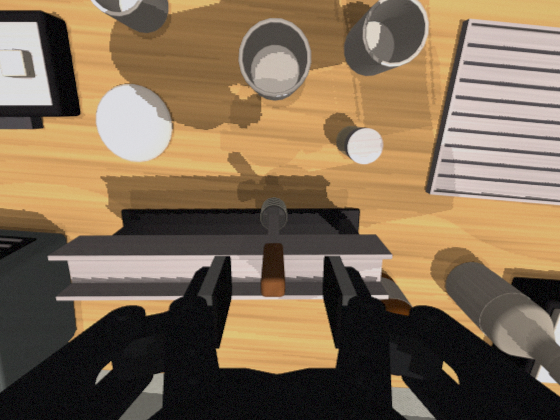

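Brush hangs at (273,250): handle top 0.256 m, same as at the start, head in front of the lip. Next, the bar key.

Request:
{"fn": "jog_arm", "kwargs": {
  "motion": [
    [[0,0,0,-10,-20,0,-1],[0,0,0,-10,-35,0,-1],[0,0,0,-10,-35,0,-1],[0,0,-0.079,-10,-35,0,-1],[0,0,0,-10,-35,0,-1],[0,0,0,-10,-35,-10,-1],[0,0,0,-10,-35,-20,-1],[0,0,0,-10,-35,-20,-1],[0,0,0,-10,-35,-20,-1],[0,0,0,-8,-28,-20,-1],[0,0,0,0,0,-20,-1],[0,0,0,0,0,-20,-1],[0,0,0,0,0,0,-1],[0,0,0,0,0,0,-1]]
  ]
}}

```text
time: 27.48
tool_pos: [0.5007, -0.3297, 0.1612]
tool_rot: [179.7, -0.4, 179.8]
contact_force: [0.6, -0.1, 0.1]
finger_gap: -0.0001
```

```bash
python3 find.py wrist - key_round key_square key_bar; python3 go.py .5054 -.322 .075 180
```

```text
t 27.4833 tcp [ 0.5007 -0.3297  0.1612] rot [179.7  -0.4 179.8] gap -0.0001 F [ 0.6 -0.1  0.1]
key_round 0.85 [214. 200. 246. 236.] ztop 0.0555 mean [ 0.5084 -0.3664  0.0543] circ 0.5092 -0.3668 0.0139 mid [ 0.5087 -0.3665]
key_square 0.6 [324. 190. 363. 228.] ztop 0.0635 mean [ 0.5009 -0.2781  0.0623] circ 0.5014 -0.2778 0.017 mid [ 0.5014 -0.278 ]
key_bar 0.72 [274. 188. 297. 242.] ztop 0.0635 mean [ 0.5046 -0.3222  0.0623] circ 0.5057 -0.3221 0.0196 mid [ 0.5052 -0.3222]
turn [-0.005 -0.003  0.002] shift mm [  3.5   7.2 -87.9]
```

Round is down and the others are up, as they should be. I descend onto the bar.

Request:
{"fn": "jog_arm", "kwargs": {
  "motion": [
    [[0,0,0,4,7,0,-1],[0,0,0,0,0,-35,-1],[0,0,0,0,0,-35,-1],[0,0,0,0,0,-8,-1],[0,0,0,0,0,0,-1]]
  ]
}}

```text
time: 28.1
tool_pos: [0.5126, -0.3206, 0.0915]
tool_rot: [-179.9, 0.7, -179.9]
contact_force: [0.1, 0.0, 0.1]
finger_gap: -0.0001
```

```bash
python3 go.py .5054 -.322 .053 180
```

```text
turn [ 0.002  0.013 -0.002] shift mm [ -7.2  -1.4 -38.5]
```

Request:
{"fn": "jog_arm", "kwargs": {
  "motion": [
    [[0,0.013,0,-6,-1,-10,-1],[0,0,0,0,0,-10,-1],[0,0,0,0,0,-6,-1],[0,0,0,0,0,-4,-1],[0,0,0,0,0,-4,-1],[0,0,0,0,0,-4,-1],[0,0,0,0,0,-4,-1]]
  ]
}}

```text
time: 28.68
tool_pos: [0.5105, -0.3229, 0.0539]
tool_rot: [-179.5, 0.5, -179.8]
contact_force: [-1.7, 1.6, 9.0]
finger_gap: -0.0002
```

Request:
{"fn": "jog_arm", "kwargs": {
  "motion": [
    [[0,0,0,0,0,-4,-1],[0,0,0,0,0,-4,-1],[0,0,0,0,0,-2,-1]]
  ]
}}

```text
time: 28.93
tool_pos: [0.5108, -0.323, 0.0542]
tool_rot: [-179.3, 0.7, -179.6]
contact_force: [-0.1, 0.2, 0.3]
finger_gap: -0.0002
```

Request:
{"fn": "jog_arm", "kwargs": {
  "motion": [
    [[0,0,0,0,0,30,-1],[0,0,0,0,0,40,-1],[0,0,0,0,0,40,-1],[0,0,0,0,0,20,-1],[0,0,0,0,0,0,-1]]
  ]
}}

```text
time: 29.35
tool_pos: [0.5082, -0.3223, 0.1889]
tool_rot: [-179.3, 0.5, -179.6]
contact_force: [0.4, 0.1, -0.5]
finger_gap: -0.0001
```

```bash
python3 find.py wrist w9 key_round key_square key_bar cup_small; python3 - <<'E'
from h import *
z=np.load('s0.npz'); P=cloud('top',ctrl.read_state(),z['d2'])
q=P.reshape(-1,3); q=q[(q[:,0]>.37)&(q[:,0]<.67)&(q[:,1]>.17)&(q[:,1]<.48)&(q[:,2]>.010)&(q[:,2]<.02)]
r=cv2.minAreaRect(q[:,:2].astype(np.float32)); print(len(q),r)
E
python3 go.py .46 -.16 .2 180
```

```text
t 29.35 tcp [ 0.5082 -0.3223  0.1889] rot [-179.3    0.5 -179.6] gap -0.0001 F [ 0.4  0.1 -0.5]
key_round 0.96 [212. 178. 242. 217.] ztop 0.0636 mean [ 0.5083 -0.3662  0.0623] circ 0.5092 -0.3667 0.0139 mid [ 0.5085 -0.3661]
key_square 0.69 [315. 172. 349. 206.] ztop 0.0637 mean [ 0.5011 -0.2776  0.0623] circ 0.5019 -0.2774 0.0171 mid [ 0.5014 -0.2776]
key_square 0.41 [185. 123. 369. 258.] ztop 0.0486 mean [ 0.5011 -0.322   0.047 ] circ 0.5056 -0.322 0.092 mid [ 0.5046 -0.3223]
key_bar 0.57 [383. 319. 560. 385.] ztop 0.0096 mean [ 0.6947 -0.0606  0.0099] circ 0.6227 -0.1378 0.196 mid [ 0.7022 -0.0905]
key_bar 0.55 [272. 171. 289. 216.] ztop 0.0556 mean [ 0.5053 -0.3219  0.0544] circ 0.5058 -0.3221 0.0193 mid [ 0.5052 -0.3217]
cup_small 0.86 [420.  46. 548. 135.] ztop 0.0759 mean [ 0.4206 -0.1588  0.0745] circ 0.4228 -0.1592 0.0309 mid [ 0.4221 -0.16  ]
cup_small 0.84 [192.   4. 275.  75.] ztop 0.076 mean [ 0.3871 -0.3527  0.0752] circ 0.3744 -0.3525 0.0297 mid [ 0.3842 -0.3524]
471 ((0.5166025161743164, 0.32710033655166626), (0.2123199701309204, 0.2104922980070114), 89.67788696289062)
turn [ 0.006 -0.001 -0.006] shift mm [-45.4 160.6  18.4]
```

Bar latched, others up. Now the tumblers go to the tray (centre ≈ 0.5155, 0.3255), at (0.5155,0.360) small, (0.57,0.296) tall and (0.46,0.296) mid. Small first.

Request:
{"fn": "jog_arm", "kwargs": {
  "motion": [
    [[0,0,0,-15,30,0,1],[0,0,0,-17,32,0,1],[0,0,0,-17,32,0,1],[0,0,0,-17,32,0,1],[0,0,0,-12,20,0,1],[0,0,0,0,0,0,1],[0,0,0,0,0,0,1]]
  ]
}}

```text
time: 30.18
tool_pos: [0.4171, -0.169, 0.1673]
tool_rot: [-180.0, -1.5, -179.8]
contact_force: [0.2, -0.0, 0.3]
finger_gap: 0.0833
```

```bash
python3 find.py wrist - cup_small; python3 go.py .4222 -.1592 .10 180
```

```text
t 30.1833 tcp [ 0.4171 -0.169   0.1673] rot [-180.    -1.5 -179.8] gap 0.0833 F [ 0.2 -0.   0.3]
cup_small 0.96 [247. 168. 328. 261.] ztop 0.0759 mean [ 0.4215 -0.1589  0.0748] circ 0.4219 -0.1592 0.0301 mid [ 0.4212 -0.1591]
cup_small 0.61 [  0. 117. 108. 200.] ztop 0.0755 mean [ 0.3746 -0.3381  0.0742] circ 0.374 -0.3516 0.0303 mid [ 0.3735 -0.3455]
turn [ 0.001 -0.025 -0.002] shift mm [  4.4  10.6 -67.4]
```

Request:
{"fn": "jog_arm", "kwargs": {
  "motion": [
    [[0,-0.025,0,4,10,0,1],[0,0,0,0,0,0,1],[0,0,0,0,0,-25,1],[0,0,0,0,0,-25,1],[0,0,0,0,0,0,1],[0,0,0,0,0,0,1]]
  ]
}}

```text
time: 30.78
tool_pos: [0.4245, -0.1643, 0.115]
tool_rot: [-179.8, -0.1, 179.8]
contact_force: [-0.1, 0.7, 0.6]
finger_gap: 0.0853
```

```bash
python3 go.py .4222 -.1592 .035 180
```

```text
turn [ 0.003 -0.002  0.003] shift mm [ -2.3   5.1 -80. ]
```

Request:
{"fn": "jog_arm", "kwargs": {
  "motion": [
    [[0,0,0,-2,5,0,1],[0,0,0,0,0,-10,1],[0,0,0,0,0,-10,1],[0,0,0,0,0,0,1]]
  ]
}}

```text
time: 31.12
tool_pos: [0.4249, -0.1604, 0.0967]
tool_rot: [-179.8, 0.1, 179.8]
contact_force: [0.1, 0.4, -0.1]
finger_gap: 0.0854
```

```bash
python3 go.py .4222 -.1592 .035 180
```

```text
turn [0.004 0.001 0.004] shift mm [ -2.7   1.2 -61.7]
```

Request:
{"fn": "jog_arm", "kwargs": {
  "motion": [
    [[0,0,0,-2,1,-15,1],[0,0,0,0,0,-25,1],[0,0,0,0,0,-15,1],[0,0,0,0,0,-3,1],[0,0,0,0,0,0,1]]
  ]
}}

```text
time: 31.53
tool_pos: [0.4267, -0.16, 0.041]
tool_rot: [-179.6, 0.6, 179.9]
contact_force: [-0.6, -0.4, 0.2]
finger_gap: 0.0853
```

```bash
python3 go.py .4222 -.1592 .035 180
```

```text
turn [0.006 0.01  0.002] shift mm [-4.5  0.8 -6. ]
```

Request:
{"fn": "jog_arm", "kwargs": {
  "motion": [
    [[0.006,0.01,0,-4,1,-5,1],[0,0,0,0,0,0,1],[0,0,0,0,0,0,-1],[0,0,0,0,0,0,-1],[0,0,0,0,0,0,-1],[0,0,0,0,0,0,-1]]
  ]
}}

```text
time: 32.03
tool_pos: [0.4257, -0.1595, 0.0402]
tool_rot: [-179.9, 0.4, 179.9]
contact_force: [-0.7, -0.1, -1.4]
finger_gap: 0.0587
```

```bash
python3 go.py .4222 -.1592 .035 180
```

```text
turn [0.001 0.007 0.001] shift mm [-3.5  0.3 -5.2]
```

Request:
{"fn": "jog_arm", "kwargs": {
  "motion": [
    [[0,0,0,0,0,20,-1],[0,0,0,0,0,35,-1],[0,0,0,0,0,38,-1],[0,0,0,0,0,38,-1],[0,0,0,0,0,20,-1],[0,0,0,4,25,5,-1],[0,0,0,6,35,0,-1],[0,0,0,6,35,0,-1],[0,0,0,6,35,0,-1],[0,0,0,6,35,0,-1],[0,0,0,6,35,0,-1],[0,0,0,6,35,0,-1],[0,0,0,0,0,0,-1]]
  ]
}}

```text
time: 33.12
tool_pos: [0.4603, 0.0856, 0.2051]
tool_rot: [179.8, 0.4, 179.4]
contact_force: [0.3, -0.7, -2.2]
finger_gap: 0.0589
```

```bash
python3 go.py .519 .360 .2 180
```

```text
turn [-0.004  0.007  0.01 ] shift mm [ 58.7 274.4  -5.1]
```

Request:
{"fn": "jog_arm", "kwargs": {
  "motion": [
    [[0,0,0.01,6,28,0,-1],[0,0,0,7,36,0,-1],[0,0,0,7,36,0,-1],[0,0,0,7,36,0,-1],[0,0,0,7,36,0,-1],[0,0,0,7,36,0,-1],[0,0,0,7,30,0,-1],[0,0,0,4,10,0,-1],[0,0,0,0,0,0,-1],[0,0,0,0,0,0,-1]]
  ]
}}

```text
time: 33.95
tool_pos: [0.5089, 0.3482, 0.2009]
tool_rot: [179.9, -0.0, -179.7]
contact_force: [0.4, -0.4, -1.0]
finger_gap: 0.0587
```

```bash
python3 go.py .519 .360 .1 180; python3 find.py wrist w10 tray cup_small
```

```text
turn [-0.001 -0.    -0.004] shift mm [  10.1   11.8 -100.9]
t 33.95 tcp [0.5089 0.3482 0.2009] rot [ 179.9   -0.  -179.7] gap 0.0587 F [ 0.4 -0.4 -1. ]
tray 0.74 [140.  80. 369. 282.] ztop 0.0144 mean [0.4708 0.3156 0.0167] circ 0.5141 0.3245 0.1469 mid [0.5104 0.3251]
cup_small 0.95 [196. 188. 355. 374.] ztop 0.2372 mean [0.5053 0.3486 0.236 ] circ 0.5067 0.3478 0.0311 mid [0.505  0.3487]
```

View pics/w10.png

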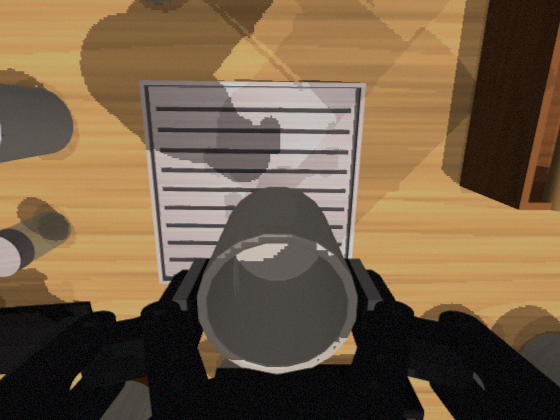

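Request:
{"fn": "jog_arm", "kwargs": {
  "motion": [
    [[0,0,0,7,10,0,-1],[0,0,0,0,0,-30,-1],[0,0,0,0,0,-35,-1],[0,0,0,0,0,-35,-1],[0,0,0,0,0,-15,-1],[0,0,0,0,0,0,-1],[0,0,0,0,0,0,-1]]
  ]
}}

```text
time: 34.68
tool_pos: [0.5178, 0.3496, 0.0904]
tool_rot: [179.5, 0.5, 179.7]
contact_force: [0.8, 0.5, -1.3]
finger_gap: 0.0589
```

```bash
python3 go.py .519 .360 .0455 180
```

```text
turn [-0.009  0.01   0.005] shift mm [  1.2  10.4 -44.9]
```

Request:
{"fn": "jog_arm", "kwargs": {
  "motion": [
    [[-0.009,0.01,0.005,0,9,-5,-1],[0,0,0,0,0,-18,-1],[0,0,0,0,0,-10,-1],[0,0,0,0,0,0,-1],[0,0,0,0,0,0,-1]]
  ]
}}

```text
time: 35.1
tool_pos: [0.5218, 0.3611, 0.0647]
tool_rot: [179.6, 0.5, 180.0]
contact_force: [2.0, 0.0, -1.6]
finger_gap: 0.0589
```

```bash
python3 go.py .519 .360 .0455 180
```

```text
turn [-0.007  0.008  0.   ] shift mm [ -2.8  -1.1 -19.2]
```

Request:
{"fn": "jog_arm", "kwargs": {
  "motion": [
    [[-0.007,0.008,0,-2,0,-10,-1],[0,0,0,0,0,-8,-1],[0,0,0,0,0,-2,-1],[0,0,0,0,0,0,-1]]
  ]
}}

```text
time: 35.43
tool_pos: [0.5209, 0.3625, 0.046]
tool_rot: [179.9, 0.2, -180.0]
contact_force: [0.1, 0.2, -1.2]
finger_gap: 0.0586
```

```bash
python3 go.py .519 .360 .0455 180
```

```text
turn [-0.002  0.003 -0.001] shift mm [-1.9 -2.5 -0.5]
```

Request:
{"fn": "jog_arm", "kwargs": {
  "motion": [
    [[0,0,0,0,0,-2,-1],[0,0,0,0,0,0,0.6],[0,0,0,0,0,0,0.9],[0,0,0,0,0,0,1],[0,0,0,0,0,0,1],[0,0,0,0,0,0,1]]
  ]
}}

```text
time: 35.93
tool_pos: [0.5222, 0.3631, 0.0457]
tool_rot: [179.8, 0.4, -179.9]
contact_force: [0.3, -0.9, -0.4]
finger_gap: 0.0852
```

Request:
{"fn": "jog_arm", "kwargs": {
  "motion": [
    [[0,0,0,0,0,20,1],[0,0,0,0,0,35,1],[0,0,0,0,0,40,1],[0,0,0,0,0,40,1],[0,0,0,0,-15,20,1],[0,0,0,0,-37,0,1],[0,0,0,0,-37,0,1],[0,0,0,-5,-37,0,1],[0,0,0,-5,-37,0,1],[0,0,0,-5,-37,0,1],[0,0,0,-5,-37,0,1],[0,0,0,-5,-37,0,1],[0,0,0,-5,-37,0,1],[0,0,0,-5,-30,0,1],[0,0,0,0,0,0,1],[0,0,0,0,0,0,1]]
  ]
}}

```text
time: 37.27
tool_pos: [0.4814, 0.0066, 0.2123]
tool_rot: [179.7, 1.0, -179.8]
contact_force: [-0.4, 0.6, -0.6]
finger_gap: 0.0853
```

```bash
python3 find.py wrist - cup_tall cup_mid; python3 go.py .4822 .0008 .15 180;  python3 find.py top - cup_small
```

```text
t 37.2667 tcp [0.4814 0.0066 0.2123] rot [ 179.7    1.  -179.8] gap 0.0853 F [-0.4  0.6 -0.6]
cup_tall 0.66 [223. 152. 312. 248.] ztop 0.1109 mean [0.4817 0.0011 0.1099] circ 0.4823 0.0008 0.034 mid [0.4817 0.0007]
cup_tall 0.45 [347. 229. 404. 295.] ztop 0.0782 mean [0.5513 0.0993 0.078 ] circ 0.5231 0.0751 0.0582 mid [0.5556 0.1039]
cup_mid 0.97 [354. 114. 457. 198.] ztop 0.0929 mean [0.4454 0.1144 0.0917] circ 0.4461 0.1137 0.0321 mid [0.446  0.1131]
cup_mid 0.57 [ 66. 313. 382. 420.] ztop 0.0799 mean [ 0.6647 -0.1099  0.1172] circ 0.6107 -0.038 0.1632 mid [ 0.5805 -0.034 ]
turn [-0.005  0.017 -0.007] shift mm [  0.4  -7.6 -61.9]
t 37.4167 tcp [0.4818 0.0084 0.2119] rot [ 179.7    1.  -179.6] gap 0.0854 F [ 0.3 -0.2  0.4]
cup_small 0.8 [385. 273. 412. 292.] ztop 0.0756 mean [ 0.3767 -0.3505  0.0744] circ 0.3752 -0.3511 0.0303 mid [ 0.3751 -0.351 ]
cup_small 0.49 [138. 215. 160. 230.] ztop 0.0809 mean [0.5363 0.3672 0.0904] circ 0.4906 0.299 0.1011 mid [0.5288 0.3585]
```

Request:
{"fn": "jog_arm", "kwargs": {
  "motion": [
    [[-0.005,0.015,-0.005,0,-8,-5,1],[0,0,0,0,0,-25,1],[0,0,0,0,0,-20,1],[0,0,0,0,0,0,1],[0,0,0,0,0,0,1]]
  ]
}}

```text
time: 37.93
tool_pos: [0.4831, 0.0026, 0.1594]
tool_rot: [-179.9, -0.1, -179.5]
contact_force: [0.2, 0.2, -0.1]
finger_gap: 0.0849
```

```bash
python3 go.py .4822 .0008 .07 180
```

```text
turn [ 0.002 -0.001 -0.008] shift mm [ -0.9  -1.8 -89.4]
```

Request:
{"fn": "jog_arm", "kwargs": {
  "motion": [
    [[0,0,-0.008,-1,-2,-5,1],[0,0,0,0,0,-15,1],[0,0,0,0,0,0,1]]
  ]
}}

```text
time: 38.18
tool_pos: [0.4835, 0.0009, 0.1404]
tool_rot: [-179.9, 0.0, -180.0]
contact_force: [-0.4, 0.2, -0.3]
finger_gap: 0.0855
```

```bash
python3 go.py .4822 .0008 .07 180
```

```text
turn [ 0.002  0.001 -0.001] shift mm [ -1.3  -0.1 -70.4]
```

Request:
{"fn": "jog_arm", "kwargs": {
  "motion": [
    [[0,0,0,-2,0,-15,1],[0,0,0,-1,0,-22,1],[0,0,0,0,0,-20,1],[0,0,0,0,0,-5,1],[0,0,0,0,0,0,1]]
  ]
}}

```text
time: 38.6
tool_pos: [0.4848, 0.0011, 0.0829]
tool_rot: [-179.9, 0.6, -179.9]
contact_force: [0.6, -0.2, 0.5]
finger_gap: 0.0855
```

```bash
python3 go.py .4822 .0008 .07 180
```

```text
turn [ 0.001  0.011 -0.001] shift mm [ -2.6  -0.3 -12.9]
```

Request:
{"fn": "jog_arm", "kwargs": {
  "motion": [
    [[0,0.01,0,-3,0,-8,1],[0,0,0,0,0,-3,1],[0,0,0,0,0,0,-1],[0,0,0,0,0,0,-1],[0,0,0,0,0,0,-1],[0,0,0,0,0,0,-1]]
  ]
}}

```text
time: 39.1
tool_pos: [0.4852, 0.0014, 0.0765]
tool_rot: [-179.9, 0.5, -179.9]
contact_force: [-0.4, 0.0, -0.9]
finger_gap: 0.0662
```

```bash
python3 go.py .4822 .0008 .07 180
```

```text
turn [ 0.001  0.008 -0.002] shift mm [-3.  -0.6 -6.5]
```

Request:
{"fn": "jog_arm", "kwargs": {
  "motion": [
    [[0,0,0,0,0,20,-1],[0,0,0,0,0,35,-1],[0,0,0,0,0,38,-1],[0,0,0,0,0,38,-1],[0,0,0,5,20,10,-1],[0,0,0,9,35,0,-1],[0,0,0,9,35,0,-1],[0,0,0,10,35,0,-1],[0,0,0,10,35,0,-1],[0,0,0,10,35,0,-1],[0,0,0,10,35,0,-1],[0,0,0,10,35,0,-1],[0,0,0,10,20,0,-1],[0,0,0,0,0,0,-1],[0,0,0,0,0,0,-1]]
  ]
}}

```text
time: 40.35
tool_pos: [0.5625, 0.3001, 0.2222]
tool_rot: [179.9, -0.0, 179.9]
contact_force: [0.4, -0.2, -2.6]
finger_gap: 0.0662
```

```bash
python3 find.py wrist w11 cup_small cup_tall; python3 go.py .572 .294 .13 180
```

```text
t 40.35 tcp [0.5625 0.3001 0.2222] rot [179.9  -0.  179.9] gap 0.0662 F [ 0.4 -0.2 -2.6]
cup_small 0.86 [307. 110. 386. 183.] ztop 0.08 mean [0.5171 0.3634 0.079 ] circ 0.5177 0.3626 0.0299 mid [0.5177 0.3624]
cup_tall 0.93 [184. 174. 368. 371.] ztop 0.2577 mean [0.556  0.3005 0.2562] circ 0.5608 0.3004 0.0341 mid [0.5592 0.3006]
turn [-0.001  0.     0.004] shift mm [  9.6  -4.3 -93. ]
```

Request:
{"fn": "jog_arm", "kwargs": {
  "motion": [
    [[0,0,0,7,-6,0,-1],[0,0,0,0,0,-30,-1],[0,0,0,0,0,-35,-1],[0,0,0,0,0,-25,-1],[0,0,0,0,0,0,-1],[0,0,0,0,0,0,-1]]
  ]
}}

```text
time: 41.0
tool_pos: [0.5725, 0.2842, 0.1371]
tool_rot: [179.7, 0.6, 179.4]
contact_force: [0.8, 0.6, -1.2]
finger_gap: 0.0658
```

```bash
python3 go.py .572 .294 .0815 180
```

```text
turn [-0.006  0.01   0.01 ] shift mm [ -0.5   9.8 -55.6]
```

Request:
{"fn": "jog_arm", "kwargs": {
  "motion": [
    [[-0.006,0.01,0.01,0,7,-15,-1],[0,0,0,-1,0,-18,-1],[0,0,0,0,0,-8,-1],[0,0,0,0,0,0,-1],[0,0,0,0,0,0,-1]]
  ]
}}

```text
time: 41.42
tool_pos: [0.5759, 0.2918, 0.102]
tool_rot: [179.8, 0.5, 180.0]
contact_force: [-0.4, -0.1, -1.9]
finger_gap: 0.0658
```

```bash
python3 go.py .572 .294 .0815 180
```

```text
turn [-0.004  0.009  0.   ] shift mm [ -3.9   2.2 -20.5]
```

Request:
{"fn": "jog_arm", "kwargs": {
  "motion": [
    [[-0.004,0.009,0,-4,2,-10,-1],[0,0,0,0,0,-8,-1],[0,0,0,0,0,-3,-1],[0,0,0,0,0,0,-1]]
  ]
}}

```text
time: 41.75
tool_pos: [0.5731, 0.2952, 0.0824]
tool_rot: [179.8, 0.2, -180.0]
contact_force: [-0.9, -0.3, -2.1]
finger_gap: 0.0662
```

```bash
python3 go.py .572 .294 .0815 180
```

```text
turn [-0.003  0.003 -0.001] shift mm [-1.1 -1.2 -0.9]
```

Request:
{"fn": "jog_arm", "kwargs": {
  "motion": [
    [[0,0,0,0,0,-2,-1],[0,0,0,0,0,0,0.6],[0,0,0,0,0,0,1],[0,0,0,0,0,0,1],[0,0,0,0,0,0,1],[0,0,0,0,0,0,1]]
  ]
}}

```text
time: 42.25
tool_pos: [0.5748, 0.2958, 0.0827]
tool_rot: [179.7, 0.4, -179.9]
contact_force: [-0.0, 0.8, -0.6]
finger_gap: 0.0856
```

Request:
{"fn": "jog_arm", "kwargs": {
  "motion": [
    [[0,0,0,0,0,20,1],[0,0,0,0,0,35,1],[0,0,0,0,0,40,1],[0,0,0,0,0,30,1],[0,0,0,-15,-20,0,1],[0,0,0,-22,-32,0,1],[0,0,0,-22,-32,0,1],[0,0,0,-22,-32,0,1],[0,0,0,-22,-32,0,1],[0,0,0,-15,-20,0,1],[0,0,0,0,0,0,1],[0,0,0,0,0,0,1]]
  ]
}}

```text
time: 43.25
tool_pos: [0.451, 0.1209, 0.2159]
tool_rot: [179.5, 0.9, -179.9]
contact_force: [1.7, -0.5, 0.4]
finger_gap: 0.0852
```

```bash
python3 find.py wrist - cup_mid cup_tall cup_small; python3 go.py .4462 .114 .13 180
```

```text
t 43.25 tcp [0.451  0.1209 0.2159] rot [ 179.5    0.9 -179.9] gap 0.0852 F [ 1.7 -0.5  0.4]
cup_mid 0.9 [229. 145. 307. 232.] ztop 0.0929 mean [0.4461 0.1138 0.0919] circ 0.4462 0.1141 0.032 mid [0.4458 0.114 ]
cup_tall 0.72 [397. 255. 511. 336.] ztop 0.1141 mean [0.5418 0.2933 0.1147] circ 0.5009 0.247 0.0979 mid [0.5471 0.2964]
cup_small 0.85 [460. 214. 557. 296.] ztop 0.0795 mean [0.517  0.3578 0.0778] circ 0.5174 0.3618 0.0302 mid [0.5167 0.3607]
turn [-0.007  0.015 -0.003] shift mm [ -5.8  -8.4 -84.9]
```

Request:
{"fn": "jog_arm", "kwargs": {
  "motion": [
    [[-0.007,0.015,0,-5,-8,-5,1],[0,0,0,0,0,-28,1],[0,0,0,0,0,-28,1],[0,0,0,0,0,-8,1],[0,0,0,0,0,0,1],[0,0,0,0,0,0,1]]
  ]
}}

```text
time: 43.95
tool_pos: [0.4481, 0.1153, 0.142]
tool_rot: [-179.8, -0.3, -179.6]
contact_force: [-0.6, -0.2, 0.9]
finger_gap: 0.0857
```

```bash
python3 go.py .4462 .114 .055 180
```

```text
turn [ 0.004 -0.005 -0.007] shift mm [ -1.9  -1.3 -87. ]
```

Request:
{"fn": "jog_arm", "kwargs": {
  "motion": [
    [[0,0,-0.007,-2,-1,-10,1],[0,0,0,0,0,-15,1],[0,0,0,0,0,0,1]]
  ]
}}

```text
time: 44.2
tool_pos: [0.4481, 0.1154, 0.1183]
tool_rot: [-179.9, -0.1, 180.0]
contact_force: [-0.5, -0.5, -1.4]
finger_gap: 0.0858
```

```bash
python3 go.py .4462 .114 .055 180
```

```text
turn [ 0.002 -0.001  0.001] shift mm [ -1.9  -1.4 -63.3]
```

Request:
{"fn": "jog_arm", "kwargs": {
  "motion": [
    [[0,0,0,-3,-2,-12,1],[0,0,0,-1,0,-20,1],[0,0,0,0,0,-18,1],[0,0,0,0,0,-6,1],[0,0,0,0,0,0,1]]
  ]
}}

```text
time: 44.62
tool_pos: [0.4476, 0.1149, 0.0658]
tool_rot: [179.9, 0.5, -180.0]
contact_force: [-0.5, 0.1, -0.6]
finger_gap: 0.0852
```

```bash
python3 go.py .4462 .114 .055 180
```

```text
turn [-0.001  0.008 -0.   ] shift mm [ -1.4  -0.9 -10.8]
```

Request:
{"fn": "jog_arm", "kwargs": {
  "motion": [
    [[0,0.01,0,-2,-1,-8,1],[0,0,0,0,0,-3,1],[0,0,0,0,0,0,-1],[0,0,0,0,0,0,-1],[0,0,0,0,0,0,-1],[0,0,0,0,0,0,-1]]
  ]
}}

```text
time: 45.12
tool_pos: [0.4483, 0.115, 0.0582]
tool_rot: [179.8, 0.2, -180.0]
contact_force: [0.4, -1.0, -2.8]
finger_gap: 0.0617
```

```bash
python3 go.py .461 .2955 .2 180
```

```text
turn [-0.004  0.003 -0.001] shift mm [ 12.7 180.5 141.8]
```

Request:
{"fn": "jog_arm", "kwargs": {
  "motion": [
    [[0,0,0,0,0,20,-1],[0,0,0,0,0,35,-1],[0,0,0,0,0,38,-1],[0,0,0,0,0,30,-1],[0,0,0,1,20,5,-1],[0,0,0,2,34,0,-1],[0,0,0,2,34,0,-1],[0,0,0,2,34,0,-1],[0,0,0,2,34,0,-1],[0,0,0,2,20,0,-1],[0,0,0,0,0,0,-1],[0,0,0,0,0,0,-1]]
  ]
}}

```text
time: 46.12
tool_pos: [0.4535, 0.2974, 0.1923]
tool_rot: [179.7, -0.1, 179.8]
contact_force: [0.9, 0.2, -2.3]
finger_gap: 0.062
```

```bash
python3 find.py wrist - cup_mid cup_tall cup_small; python3 go.py .461 .294 .1 180
```

```text
t 46.1167 tcp [0.4535 0.2974 0.1923] rot [ 1.797e+02 -1.000e-01  1.798e+02] gap 0.062 F [ 0.9  0.2 -2.3]
cup_mid 0.92 [197. 182. 361. 377.] ztop 0.2275 mean [0.4495 0.2974 0.2261] circ 0.4525 0.2975 0.0323 mid [0.4507 0.2977]
cup_tall 0.47 [  0. 360.  16. 378.] ztop 0.0593 mean [0.6338 0.0206 0.0569] circ 0.633 0.0199 0.0042 mid [0.6336 0.0201]
cup_small 0.92 [327. 220. 388. 278.] ztop 0.0799 mean [0.496  0.3736 0.0787] circ 0.5027 0.3719 0.0233 mid [0.5013 0.3721]
turn [-0.006 -0.001  0.006] shift mm [  7.1  -1.6 -92.8]
```

Request:
{"fn": "jog_arm", "kwargs": {
  "motion": [
    [[-0.006,0,0.006,4,-3,0,-1],[0,0,0,0,0,-30,-1],[0,0,0,0,0,-30,-1],[0,0,0,0,0,-20,-1],[0,0,0,0,0,0,-1],[0,0,0,0,0,0,-1]]
  ]
}}

```text
time: 46.82
tool_pos: [0.461, 0.2875, 0.1143]
tool_rot: [179.9, 0.3, 179.8]
contact_force: [0.5, 0.1, -0.2]
finger_gap: 0.0617
```

```bash
python3 go.py .461 .294 .0635 180
```

```text
turn [-0.003  0.005  0.004] shift mm [  0.    6.5 -50.8]
```

Request:
{"fn": "jog_arm", "kwargs": {
  "motion": [
    [[0,0.005,0.004,-1,4,-15,-1],[0,0,0,-1,0,-16,-1],[0,0,0,0,0,-8,-1],[0,0,0,0,0,0,-1],[0,0,0,0,0,0,-1]]
  ]
}}

```text
time: 47.23
tool_pos: [0.4635, 0.2921, 0.0819]
tool_rot: [179.5, 0.5, -180.0]
contact_force: [0.8, 0.1, -1.4]
finger_gap: 0.0613
```

```bash
python3 go.py .461 .294 .0635 180
```

```text
turn [-0.008  0.009 -0.   ] shift mm [ -2.5   1.9 -18.4]
```

Request:
{"fn": "jog_arm", "kwargs": {
  "motion": [
    [[-0.008,0.009,0,-3,1,-9,-1],[0,0,0,0,0,-7,-1],[0,0,0,0,0,-3,-1],[0,0,0,0,0,0,-1]]
  ]
}}

```text
time: 47.57
tool_pos: [0.4622, 0.2945, 0.0649]
tool_rot: [179.8, 0.2, -180.0]
contact_force: [-0.3, 0.4, -2.2]
finger_gap: 0.0618
```

```bash
python3 go.py .461 .294 .0635 180
```

```text
turn [-0.003  0.004 -0.001] shift mm [-1.2 -0.5 -1.4]
```

Request:
{"fn": "jog_arm", "kwargs": {
  "motion": [
    [[0,0,0,0,0,-3,-1],[0,0,0,0,0,0,0.5],[0,0,0,0,0,0,0.9],[0,0,0,0,0,0,1],[0,0,0,0,0,0,1],[0,0,0,0,0,0,1]]
  ]
}}

```text
time: 48.07
tool_pos: [0.4635, 0.2954, 0.0633]
tool_rot: [179.7, 0.4, -179.9]
contact_force: [-0.2, -0.2, -0.4]
finger_gap: 0.0852
```

Request:
{"fn": "jog_arm", "kwargs": {
  "motion": [
    [[0,0,0,0,0,20,1],[0,0,0,0,0,35,1],[0,0,0,0,0,40,1],[0,0,0,0,0,40,1],[0,0,0,0,-10,30,1],[0,0,0,0,-35,10,1],[0,0,0,0,-35,0,1],[0,0,0,0,-35,0,1],[0,0,0,0,-35,0,1],[0,0,0,-5,-35,0,1],[0,0,0,-5,-20,0,1],[0,0,0,0,0,0,1],[0,0,0,0,0,0,1]]
  ]
}}

```text
time: 49.15
tool_pos: [0.4507, 0.0802, 0.2507]
tool_rot: [179.7, 0.9, -179.8]
contact_force: [0.6, 1.2, -0.1]
finger_gap: 0.0855
```

```bash
python3 find.py wrist w12 cup_mid cup_tall cup_small brush tray; python3 - <<'E'
from find import *
st,im,d,P=find('scene',['brush','key_round','key_square','key_bar','cup_small','cup_mid','cup_tall'],None)
save('s12',cv2.resize(im[110:320,100:420],(800,525)))
r=ctrl.regions_of('scene','brush')[0]; q=P[r['region']]; q=q[~np.isnan(q[:,0])]
for a in np.arange(.03,.26,.03):
    s=q[(q[:,2]>=a)&(q[:,2]<a+.03)]
    if len(s)>3: print(a.round(2),np.median(s,0).round(4))
E
```

```text
t 49.15 tcp [0.4507 0.0802 0.2507] rot [ 179.7    0.9 -179.8] gap 0.0855 F [ 0.6  1.2 -0.1]
cup_mid 0.64 [431. 155. 539. 235.] ztop 0.0967 mean [0.4597 0.2938 0.0953] circ 0.4608 0.2936 0.0327 mid [0.4603 0.2931]
cup_mid 0.47 [382. 136. 560. 301.] ztop 0.0145 mean [0.4735 0.2905 0.0148] circ 0.5296 0.2793 0.1746 mid [0.513  0.3234]
cup_tall 0.87 [415. 243. 530. 336.] ztop 0.114 mean [0.5537 0.2912 0.1162] circ 0.5107 0.2306 0.1198 mid [0.5605 0.2937]
cup_tall 0.57 [ 0. 24. 20. 78.] ztop 0.0505 mean [ 0.3296 -0.1749  0.0489] circ 0.3291 -0.1777 0.005 mid [ 0.3292 -0.1754]
cup_small 0.76 [476. 212. 558. 277.] ztop 0.0797 mean [0.5167 0.3473 0.0787] circ 0.5133 0.3313 0.0563 mid [0.5167 0.3393]
brush 0.9 [203. 322. 230. 380.] ztop 0.1153 mean [0.6367 0.0124 0.1183] circ 0.5401 0.0352 0.1042 mid [0.639  0.0118]
brush 0.7 [476. 212. 558. 278.] ztop 0.0796 mean [0.5174 0.349  0.078 ] circ 0.5165 0.3362 0.0504 mid [0.5168 0.3559]
tray 0.75 [383. 136. 560. 302.] ztop 0.0145 mean [0.4731 0.2899 0.0141] circ 0.5312 0.2826 0.1702 mid [0.5128 0.3234]
tray 0.45 [415. 244. 531. 335.] ztop 0.114 me
[... 872 characters left out ...]
3759 -0.3553 0.0323 mid [ 0.3765 -0.3543]
cup_small 0.55 [328. 158. 343. 186.] ztop 0.0789 mean [0.5038 0.3595 0.0782] circ 0.5194 0.3374 0.0585 mid [0.5154 0.3453]
cup_mid 0.91 [296. 154. 324. 195.] ztop 0.095 mean [0.467  0.2872 0.0936] circ 0.4659 0.2917 0.0344 mid [0.4648 0.2906]
cup_tall 0.72 [334. 160. 358. 190.] ztop 0.114 mean [0.5745 0.2917 0.1121] circ 0.5735 0.2935 0.037 mid [0.5745 0.2928]
cup_tall 0.42 [141. 289. 233. 371.] ztop 0.0489 mean [ 0.5132 -0.3326  0.0467] circ 0.5086 -0.3244 0.0915 mid [ 0.5094 -0.326 ]
0.03 [0.6566 0.0025 0.0523]
0.06 [0.6597 0.003  0.0649]
0.15 [0.662  0.0065 0.1732]
0.18 [0.6481 0.0048 0.1888]
0.21 [0.6447 0.0039 0.2251]
0.24 [0.6423 0.0055 0.2504]
```

View pics/s12.png

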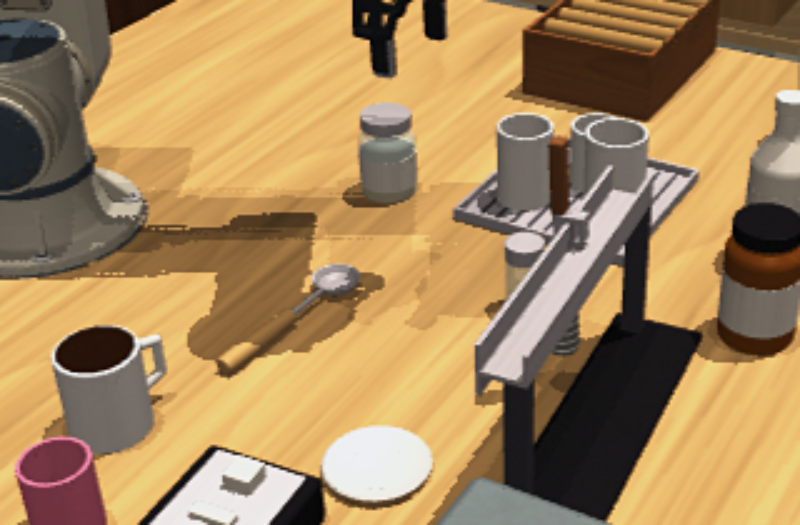

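View pics/w12.png

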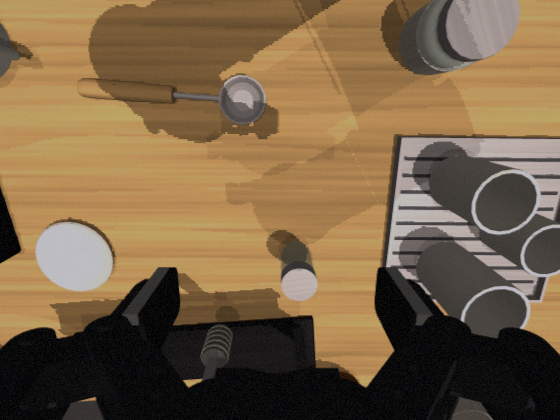

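All three tumblers are upright in the tray (s12 ≈ (525,160), (590,150), (617,155)). The hook sits over the lip at (577,228), and only the bar key is down. Handing in.

```bash
python3 -c "
from plant import ctrl
print(ctrl.finish_job())"
```

```text
the job is handed in; nothing more can be done
None
```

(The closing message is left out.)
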